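Lay a rinsed measuring cylinder down to drain

ROBOT

A 7-joint arm with a two-finger parallel gripper is mounted at the origin on the work surface; the furniture and walls round the work are solid. World frame = base frame: x ahead of the robot, y to its left, z up, the work surface at z = 0. Lengths are in mm, angles in rad, forces in N, time in s.
With the tool pointing down it reaches from about 375 to 925 mm from the base axis. Payload 3.1 kg.
Tool frame: the origin (TCP) lies at the very end of the fingers, on their centre line; the grasp point (between the pads) lies r.hold_point_z behind it (r.hold_point_z is the distance from the TCP to the grasp point, in mm); x points along the fingers, y is the direction in which the jaws open and shut, and the axes are right-handed (so a half turn about x gives the same grasp; the last joint's range is limited). The gripper opens to 85 mm and grips with 20 to 120 N. Pads are 22 mm wide; open, the fingers measure 114 mm over their backs; the gripper's body (76 mm by 85 mm) begins 54 mm behind the grasp point. The pads swing forward as they close: fully open they stand 13 mm farther back than shut.
Start: joints at [1.201, 0.383, 0.044, 1.598, -0.018, 1.161, -0.05], TCP at [174.522, -626.135, 231.269] pointing down, gripper open.
Joint ranges: [-2.61, 2.61], [-0.41, 2.15], [-1.48, 1.57], [0, 2.5], [-1.57, 4.71], [0.05, 1.97], [-2.85, 2.85]. Speed limits (rad/s): [2.79, 2.79, 3.14, 3.14, 3.14, 3.14, 3.14].

INTERFACE

Orientations are given as a unit quaternion [x, y, z, w].
In Python, from plant import r gives the robot as it stands.
- The arm moves only by the shell command python3 -m handwheel 'ROWS'. ROWS is JSON, a list of rows, each an object of numbers: "dx", "dy", "dz": the shift along the tool's x, y, z in m; "rx", "ry", "rz": the turn, a rotation vector about the tool's x, y, z in degrees; "fingers": the gripper's target within -1 to 1 (fully open at 1, half-way at 0, shut at -1). A call has 1 to 5 rows; each row shifts and turns the commanded pose from where the row before left it, along the tool's axes as they then stand; what a row does not reach is not made up. A row lasts 1/8 s, in which the tool goes at most 62.5 mm and 10.7 degrees, less where a joint would pass 70% of its speed; a pose out of reach is approached as far as the arm can. A call with a gripper value outside its range is refused whole. The fingers move at their own pace and stop on an object; the grip force is fixed at half the most. Time passes only in rows, so rows that do not move let the fingers close. It gives the time, the measured TCP pose, the force and the opening at its end, in the units of the state.
- r.read_state(): the state, without advancing time (a new reading comes with each control period).
- r.get_image(name): name is "side" or "top"; returns a dict with "img" (420x560x3 uint8, blue, green, red), "depth" (420x560 float32, mm along the optical axis (not along the pixel's ray), 0 where there is no reading), "K" (3x3 intrinsics, pixels), "R" (3x3) and "t" (3): a world point X has camera coordinates R X + t. Camera axes: x right, y down, z forward; pixel columns grow to the right and rows downward; lengths in mm; the calibration is good to about 2 mm. A picture is of the moment at which its call begins.
- r.hand_in(): hands the job in, once; it reports no verdict.
The state is a dict: "t": time; "q": joint angles; "qd": joint speeds; "joint_torque": joint torques, N m; "ee_pos": TCP position; "tool_rot": TCP orientation; "force": force on the tool from outside, world axes, zero at the start; "torque": the same for the moment, N m; "opening": finger opening in mm.
Only numpy, scipy, OpenCV 4.12 (cv2) and the standard library are available. Lean on these libraries where they do the work, as an engineer would, in place of code of your own. Each camera call takes 0.05 s, during which the arm holds its last target.

TASK

Lay the standing measuring cylinder on its side in the draining stand with the fingers alone, without grasping it: push it, still upright, until the flat of its foot is square up against the stop strip on the deck, then tip it over the strip and let it down gently between your fingers until the tube lies in the V rest with its mouth out over the drip pan. It is thin glass: do not let it drop over, do not squeeze it, and do not lift or carry it. Leave the wash bottle, the flask and the beaker where they stand.

Things in the scene. Friction and masses are not known exactly. Their poses are not given: they have to be found in the camera images.
- cylinder: measuring cylinder, clear glass tube 24 mm thick on a white hexagonal foot (52 mm across flats, 10 mm thick; collar 40 to 29 mm thick up to 22 mm); 180 mm tall, 0.1 kg, loose. Origin: centre of underside. z to the mouth; x square out of the flat that faces the stop strip (at the start within 9 degrees). Centre of mass 46 mm up: past about 29 degrees it falls by itself unless supported
- mouth (a point): middle of the measuring cylinder's mouth, on its axis, 180 mm from the underside; axes as the measuring cylinder's. Beaded rim 26 mm thick. Once it lies down the mouth is about 140 mm along the stand's x and 72 mm above the bench
- drain_stand: steel draining stand, fixed. Origin: on the bench under it. x along the stand towards its drip pan (the way the mouth must point), y across, z up. Deck: level, 45 mm above the bench, x = -130 to 96 mm, 96 mm wide; the measuring cylinder starts on its -x end. Drip pan on the bench under the mouth: x = 91 to 186 mm, 13 mm high, free above. Done, the cylinder's underside is upright at x = -40 mm
- foot_stop (a point): stop strip across the deck, 80 mm long, 4 mm thick, 8 mm high: middle of its face towards the foot, at deck height (x = -30 mm, z = 45 mm in the stand's frame); axes as the stand's. The foot's flat goes against this face; lying down, the foot stays behind the strip, one flat on the deck, axis 26 mm above the deck
- v_rest (a point): grey V rest across the deck, 12 mm thick, 72 mm wide, sides sloping 40 degrees, ends 38 mm above the deck: point where the underside of the lying tube rests, 15 mm above the deck (x = 86 mm, z = 60 mm in the stand's frame); axes as the stand's
- wash_bottle: squeeze wash bottle with bent spout, 215 mm tall, loose bystander beside the stand on its +y side; leave it. Origin on its underside; its body (68 mm thick, 150 mm high) is centred 26 mm from there along its own +y, the spout reaches 60 mm to its own -y
- flask: stoppered volumetric flask, 50 mm thick, 140 mm tall, thin neck, loose bystander on the stand's -y side; origin at the centre of its underside, z up; leave it
- beaker: empty glass beaker, 52 mm thick, 70 mm tall, loose bystander on the stand's -y side; origin at the centre of its underside, z up; leave it
Mind the look-alikes: they are no part of the job. Leave any orange look-alike of the cylinder alone.

How it is judged (in metres and radians):
On the way:
1. the measuring cylinder stands upright with the flat of its foot against the stop strip (gap under 3 mm, square to it within 6 degrees) (x of cylinder in the frame of drain_stand between -0.059 and -0.045 m and angle between cylinder's own z axis and vertical below 0.1 rad and angle between the x axis of cylinder and the x axis of drain_stand, either way round below 0.105 rad), for 0.2 s.
At the end, for the whole second after the job is handed in: The measuring cylinder lies at rest on its side in the draining stand, level within 5 and along it within 6 degrees, tube down in the V rest (mouth within 12 mm of the middle), foot on the deck 0 to 15 mm behind the stop strip; wash bottle, flask and beaker stand within 30 mm of their places (angle between cylinder's own z axis and vertical between 1.48 and 1.66 rad and angle between the z axis of cylinder and the x axis of drain_stand, either way round below 0.105 rad and x of cylinder in the frame of drain_stand between -0.056 and -0.034 m and y of cylinder in the frame of drain_stand between -0.014 and 0.014 m and z of cylinder in the frame of drain_stand below 0.076 m and x of mouth in the frame of drain_stand above 0.12 m and y of mouth in the frame of drain_stand between -0.012 and 0.012 m and z of mouth in the frame of drain_stand between 0.066 and 0.078 m and linear speed of cylinder below 0.02 m/s and angular speed of cylinder below 0.2 rad/s and distance of each of wash_bottle, flask, beaker from where it was at the start of the episode below 0.03 m and angle between each of wash_bottle, flask, beaker's own z axis and vertical below 0.3 rad); the robot touches nothing.
It fails at once if the measuring cylinder was dropped or knocked over (it turned faster than 4 rad/s) (angular speed of cylinder above 4 rad/s).
It fails at once if the measuring cylinder was lifted (foot more than about 15 mm higher than tipping needs, or mouth 25 mm higher than it stood) (height (world z) of cylinder above 0.088 m or height (world z) of mouth above 0.25 m).
It fails at once if the measuring cylinder was squeezed or shoved hard (more than 15 N) (contact force between the fingers and cylinder above 15 N).
It fails at once if the wash bottle, the flask or the beaker was disturbed (moved 30 mm or tilted 0.3 rad) (distance of any of wash_bottle, flask, beaker from where it was at the start of the episode above 0.03 m or angle between any of wash_bottle, flask, beaker's own z axis and vertical above 0.3 rad).
It also fails if it takes over 72 s, if anything falls off the work surface, if the arm or the gripper's body presses on something with over 40 N, if the wrist force passes 120 N, or if a joint passes its speed limit or range.

## Working session

There is one attempt and no reset: what is moved stays moved. The work goes in short steps, Python scripts to look and compute and a shell command to move; the robot and the scene stay as the last step left them, time stands still between calls to the robot, and variables do not carry over. Pictures are saved under pics/ and viewed, and the job is handed in when it is done.

```bash
ls; mkdir -p pics
python3 - <<'E'
from plant import r
import cv2,numpy as np
s=r.read_state();print({k:np.round(v,3) for k,v in s.items()}, r.hold_point_z)
for n in("side","top"):
    d=r.get_image(n);cv2.imwrite(f"pics/{n}0.png",d["img"]);print(n,d["K"],d["R"],d["t"])
    np.savez(f"{n}0.npz",**d)
E
```

```text
pics
{'t': np.float64(0.0), 'q': array([ 1.201,  0.384,  0.044,  1.6  , -0.018,  1.161, -0.05 ]), 'qd': array([ 0.001, -0.   ,  0.   , -0.002, -0.   , -0.001,  0.001]), 'joint_torque': array([-0.0000e+00, -4.3347e+01,  1.0240e+00, -2.4952e+01,  1.1000e-02,
        1.1000e-02,  0.0000e+00]), 'ee_pos': array([ 174.274, -625.236,  229.898]), 'tool_rot': array([-0.7  , -0.097,  0.701, -0.095]), 'force': array([-0.33 ,  0.611,  0.03 ]), 'torque': array([-0.015, -0.039,  0.027]), 'opening': np.float64(85.584)} 18.700000000000003
side [[430.63394696   0.         278.45364863]
 [  0.         430.63394696 207.43670899]
 [  0.           0.           1.        ]] [[ 0.66912354 -0.74283124 -0.0218044 ]
 [-0.39251045 -0.32834498 -0.85914208]
 [ 0.63103822  0.58343065 -0.51127238]] [-322.42527157  362.11599277  597.44000666]
top [[455.19641484   0.         284.24261198]
 [  0.         455.19641484 203.72241388]
 [  0.           0.           1.        ]] [[-0.00495291 -0.9999785   0.00429746]
 [-0.99203125  0.00437241 -0.12591615]
 [ 0.12589465 -0.00488686 -0.99203158]] [  31.48128444  537.48226573 1089.33797536]
```

View pics/side0.png

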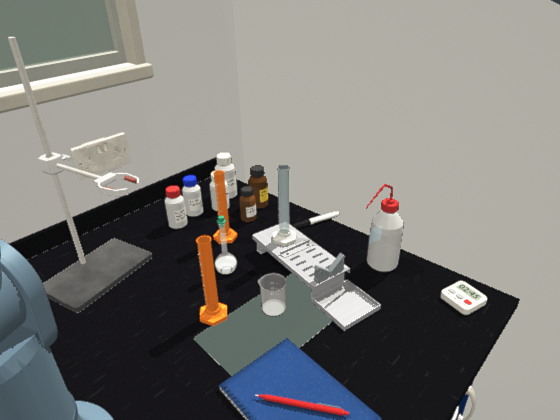

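View pics/top0.png

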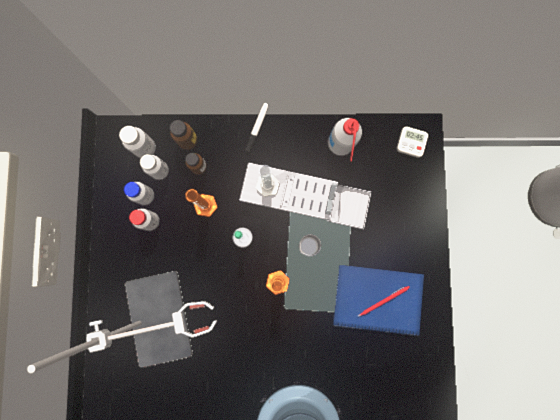

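The side picture shows the clear cylinder on its stand at (284,205), with orange look-alikes at (220,207) and (210,280). In the top picture the clear cylinder's foot is at about (267,185), and the orange ones are at (203,203) and (278,282). I choose the clear glass one with the white foot on the stand, and check it in a crop.

Run:
```python
import cv2
a=cv2.imread("pics/top0.png")[150:240,230:380];cv2.imwrite("pics/topc.png",cv2.resize(a,None,fx=5.3,fy=5.3,interpolation=cv2.INTER_CUBIC))
a=cv2.imread("pics/side0.png")[155:335,240:420];cv2.imwrite("pics/sidec.png",cv2.resize(a,None,fx=3.3,fy=3.3,interpolation=cv2.INTER_CUBIC))
```

```text
(no output)
```

View pics/topc.png

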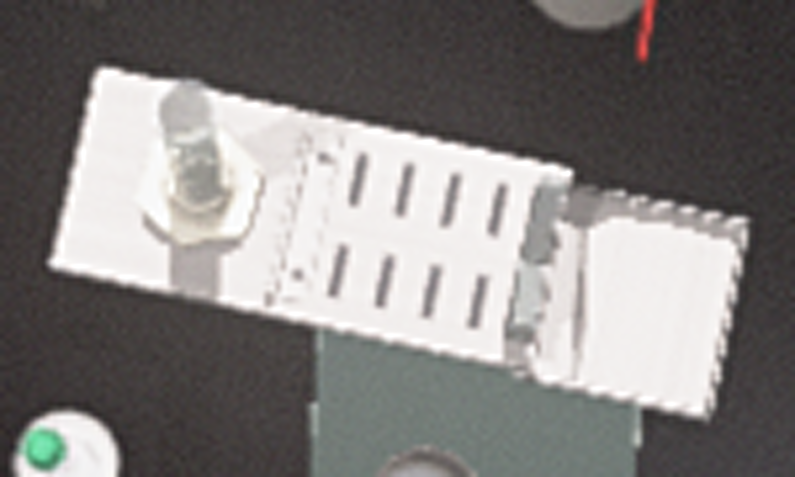

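View pics/sidec.png

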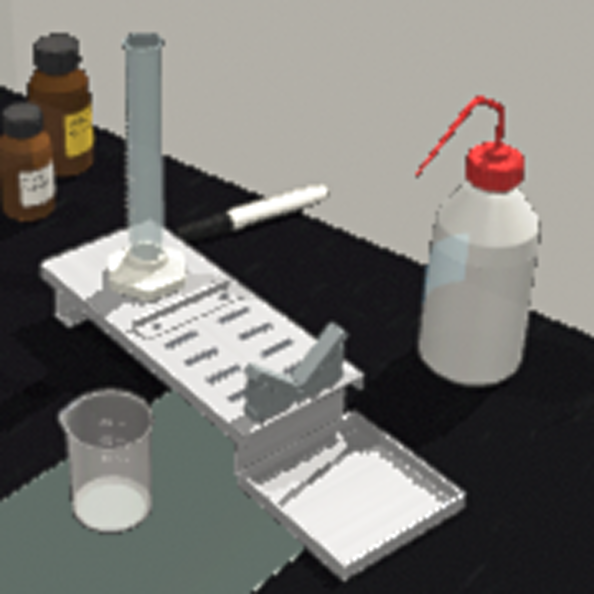

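```bash
cat > h.py <<'E'
import numpy as np,cv2
from scipy.spatial.transform import Rotation as Ro
def ray(d,u,v,z):
    K,R,t=d["K"],d["R"],d["t"]; c=-R.T@t
    w=R.T@np.linalg.inv(K)@np.array([u,v,1.0]); return c+w*(z-c[2])/w[2]
def proj(d,X):
    c=np.asarray(X,float)@d["R"].T+d["t"]; p=c@d["K"].T; return p[...,:2]/p[...,2:]
def crop(img,x0,x1,y0,y1,f,name):
    cv2.imwrite("pics/"+name,cv2.resize(img[y0:y1,x0:x1],None,fx=f,fy=f,interpolation=cv2.INTER_CUBIC))
E
python3 - <<'E'
from h import *
T=dict(np.load("top0.npz"));S=dict(np.load("side0.npz"))
P=lambda u,v,z:ray(T,230+u/5.3-.4,150+v/5.3-.4,z)
c=[P(100,68,45),P(50,265,45),P(525,378,45),P(572,172,45)]
print(np.round(c,1))
for u,v in[(100,68),(50,265)]:pass
e=[c[3]-c[0],c[2]-c[1]];print([np.linalg.norm(x) for x in e],[np.degrees(np.arctan2(x[1],x[0])) for x in e], np.linalg.norm(c[1]-c[0]))
# deck points from depth both cams
for n,d in(("top",T),("side",S)):
    v,u=np.mgrid[0:420,0:560];z=d["depth"];m=z>0
    p=np.stack([(u-d["K"][0,2])/d["K"][0,0]*z,(v-d["K"][1,2])/d["K"][1,1]*z,z],-1)
    X=(p-d["t"])@d["R"]
    b=m&(np.abs(X[...,2]-45)<4)&(X[...,0]>430)&(X[...,0]<720)
    q=X[b][:,:2].astype(np.float32)
    r=cv2.minAreaRect(q);print(n,b.sum(),r,np.median(X[b][:,2]));print(cv2.boxPoints(r))
crop(cv2.imread("pics/top0.png"),245,300,155,210,10.9,"f.png")
E
```

```text
[[ 639.4  116.9   45. ]
 [ 546.9  139.5   45. ]
 [ 493.6  -78.8   45. ]
 [ 589.4 -102.3   45. ]]
[np.float64(224.82129266985962), np.float64(224.70972423661559)] [np.float64(-102.87275334793219), np.float64(-103.71863896892012)] 95.2970172703247
top 3359 ((574.95263671875, 203.3966827392578), (675.7802734375, 288.9853820800781), 89.9367446899414) 44.563563620614914
[[ 430.08698 -134.33372]
 [ 719.0722  -134.65276]
 [ 719.8183   541.1271 ]
 [ 430.83307  541.4461 ]]
side 2712 ((575.271240234375, 195.4220733642578), (288.85650634765625, 696.0194702148438), 0.01288675144314766) 46.0385474483205
[[ 430.76474  543.39935]
 [ 430.92123 -152.62015]
 [ 719.7777  -152.5552 ]
 [ 719.6212   543.4643 ]]
```

View pics/f.png

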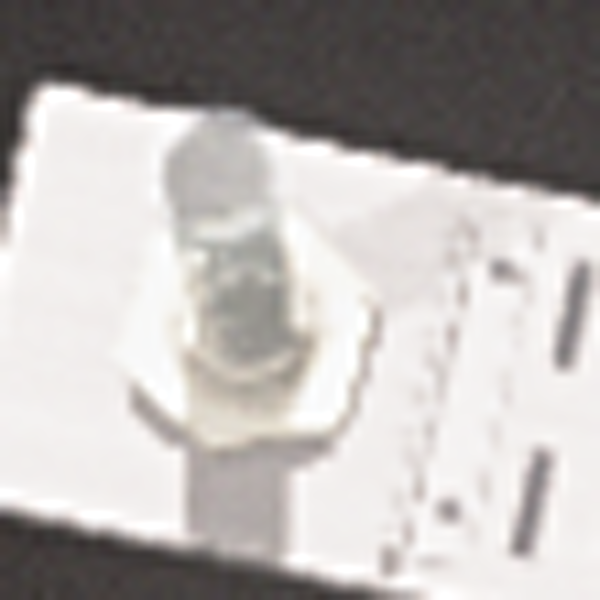

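Run:
```python
from plant import r
print([a for a in dir(r) if not a.startswith('__')])
from h import *
T=dict(np.load("top0.npz"));S=dict(np.load("side0.npz"))
O=np.array([563.4,2.3,0])
for n,d in(("top",T),("side",S)):
    v,u=np.mgrid[0:420,0:560];z=d["depth"];m=z>0
    p=np.stack([(u-d["K"][0,2])/d["K"][0,0]*z,(v-d["K"][1,2])/d["K"][1,1]*z,z],-1)
    X=(p-d["t"])@d["R"]
    rel=X-O; a=np.radians(-103.2); sx=rel[...,0]*np.cos(a)+rel[...,1]*np.sin(a); sy=-rel[...,0]*np.sin(a)+rel[...,1]*np.cos(a)
    b=m&(np.abs(X[...,2]-45)<5)&(abs(sx+17)<135)&(abs(sy)<70)
    q=X[b][:,:2].astype(np.float32); rr=cv2.minAreaRect(q)
    print(n,b.sum(),rr,np.median(X[b][:,2]), "sx",sx[b].min(),sx[b].max(),"sy",sy[b].min(),sy[b].max())
    # cylinder points: above deck, sx<0
    for lo,hi in((50,54),(53,58),(58,66),(70,120),(120,180),(180,221),(221,232)):
        c=m&(X[...,2]>lo)&(X[...,2]<hi)&(abs(sx+85)<50)&(abs(sy)<45)
        if c.sum(): print(lo,hi,c.sum(),"sx",sx[c].min().round(1),np.median(sx[c]).round(1),sx[c].max().round(1),"sy",sy[c].min().round(1),np.median(sy[c]).round(1),sy[c].max().round(1))
    c=m&(X[...,2]>48)&(X[...,2]<60)&(abs(sx+27)<12)&(abs(sy)<45)
    print("strip",c.sum(),sx[c].mean() if c.any() else 0)
    c=m&(X[...,2]>62)&(abs(sx-86)<15)&(abs(sy)<45)
    if c.any():print("V",sx[c].min(),sx[c].max(),sy[c].min(),sy[c].max(),sy[c].mean(),X[c][:,2].max())
```

```text
['Unreachable', 'get_image', 'hand_in', 'hold_point_z', 'read_state']
top 2793 ((569.1787719726562, 17.956222534179688), (226.2940673828125, 96.56019592285156), 77.17142486572266) 44.258674177723115 sx -129.7478561515597 96.86864887538692 sy -46.928910130764926 50.571555838702636
50 54 93 sx -127.4 -62.3 -44.0 sy -26.0 -4.1 30.6
53 58 143 sx -95.7 -64.0 -44.7 sy -24.6 -5.4 28.6
58 66 38 sx -86.9 -67.4 -54.6 sy -16.8 -7.1 16.8
70 120 31 sx -77.5 -65.6 -59.0 sy -8.6 -7.2 8.2
120 180 91 sx -80.8 -70.3 -58.4 sy -9.1 1.9 14.5
180 221 80 sx -81.3 -71.5 -59.0 sy -8.9 7.0 14.8
221 232 33 sx -82.9 -70.9 -58.6 sy -9.0 3.8 15.8
strip 89 -24.655363802579604
V 80.05525561314309 92.66917234759623 -33.36993026297923 39.56162671153392 4.354225520347678 84.43869898891376
side 2092 ((566.4359741210938, 18.548049926757812), (227.07437133789062, 99.96221923828125), 76.96138000488281) 46.1750596370195 sx -130.1247873000034 96.89356704060758 sy -50.842304900161714 49.527028227166674
50 54 38 sx -73.3 -50.4 -41.7 sy -28.0 -14.4 21.8
53 58 144 sx -95.9 -58.9 -42.5 sy -28.0 -8.9 29.0
58 66 67 sx -82.0 -60.0 -51.5 sy -17.4 -6.7 24.1
70 120 209 sx -75.4 -62.0 -56.3 sy -11.0 -4.3 12.3
120 180 269 sx -77.5 -62.2 -57.4 sy -11.8 -4.8 13.1
180 221 205 sx -82.8 -62.1 -56.6 sy -11.4 -4.5 12.5
221 232 62 sx -84.8 -71.8 -56.2 sy -11.5 2.0 13.4
strip 156 -24.34912859409065
V 79.26225705348001 94.1765554537549 -36.491288369602934 34.72219289872599 0.25185907063578583 85.4746536404364
```

```bash
python3 -m handwheel '[{"dx":-0.06,"fingers":-1},{"dx":-0.05,"fingers":-1},{"rx":8,"ry":6,"rz":6,"fingers":-1},{"fingers":-1},{"fingers":-1}]'
cat >> h.py <<'E'
import json
def log():
    from plant import r
    s=r.read_state(); o={k:np.asarray(v).tolist() for k,v in s.items()}
    open("log.jsonl","a").write(json.dumps(o)+"\n"); return s
def axes(s):
    M=Ro.from_quat(s["tool_rot"]).as_matrix(); return M
E
python3 - <<'E'
from h import *
s=log();print(np.round(s["q"],3),np.round(s["ee_pos"],1),np.round(s["force"],2),s["opening"],s["t"]);print(np.round(axes(s),3))
print(np.round(Ro.from_quat([-0.7,-0.097,0.701,-0.095]).as_matrix(),3))
E
```

```text
[ 1.201  0.384  0.044  1.599 -0.018  1.161 -0.05 ] [ 174.3 -625.3  230. ] [0.57 0.22 0.08] 85.43022270983009 0.1
[[-0.001  0.269 -0.963]
 [ 0.002 -0.963 -0.269]
 [-1.    -0.002  0.   ]]
[[-0.002  0.269 -0.963]
 [ 0.003 -0.963 -0.269]
 [-1.    -0.003  0.001]]invalid input
```

```bash
python3 -m handwheel '[{"dx":-0.06,"fingers":-1},{"dx":-0.05,"fingers":-1},{"rx":5,"ry":5,"rz":5,"fingers":-1},{"fingers":-1}]'
```

```text
invalid input
```

```bash
python3 -m handwheel '[{"dx":-0.06,"dy":0,"dz":0,"rx":0,"ry":0,"rz":0,"fingers":-1}]'; python3 -m handwheel --help | head -20
```

```text
t: 0.22
ee_pos: [173.0, -621.1, 283.6]
tool_rot: [-0.699, -0.102, 0.702, -0.09]
force: [0.2, -1.0, 0.0]
opening: 69.8invalid input: not JSON, or not a number
```

```bash
python3 -m handwheel '[{"dx":-0.05,"dy":0,"dz":0,"rx":0,"ry":0,"rz":0,"fingers":-1},{"dx":0,"dy":0,"dz":0,"rx":5,"ry":5,"rz":5,"fingers":-1},{"dx":0,"dy":0,"dz":-0.06,"rx":0,"ry":0,"rz":0,"fingers":-1},{"dx":0,"dy":-0.06,"dz":0,"rx":0,"ry":0,"rz":0,"fingers":-1}]'
cat > l.sh <<'E'
python3 -c "
from h import *
s=log();print('q',np.round(s['q'],3).tolist(),'p',np.round(s['ee_pos'],1).tolist(),'F',np.round(s['force'],1).tolist(),'op',round(float(s['opening']),1),'t',round(float(s['t']),2))
print(np.round(axes(s),3).tolist())"
E
sh l.sh
```

```text
t: 0.72
ee_pos: [229.1, -555.2, 338.9]
tool_rot: [0.738, 0.042, -0.667, 0.093]
force: [0.2, 0.5, 0.2]
opening: 0.1
q [1.146, 0.158, 0.005, 1.663, -0.079, 1.221, -0.205] p [229.1, -555.2, 338.9] F [0.2, 0.5, 0.2] op 0.1 t 0.72
[[0.107, 0.186, -0.977], [-0.061, -0.979, -0.193], [-0.992, 0.08, -0.094]]
```

```bash
python3 -m handwheel '[{"dx":0,"dy":-0.05,"dz":-0.035,"rx":0,"ry":0,"rz":0,"fingers":-1},{"dx":0,"dy":-0.05,"dz":-0.035,"rx":0,"ry":0,"rz":0,"fingers":-1},{"dx":0,"dy":-0.05,"dz":-0.035,"rx":0,"ry":0,"rz":0,"fingers":-1},{"dx":0,"dy":-0.05,"dz":-0.035,"rx":0,"ry":0,"rz":0,"fingers":-1},{"dx":0,"dy":-0.05,"dz":-0.035,"rx":0,"ry":0,"rz":0,"fingers":-1}]'; sh l.sh
python3 -m handwheel '[{"dx":0,"dy":-0.05,"dz":-0.035,"rx":0,"ry":0,"rz":0,"fingers":-1},{"dx":0,"dy":-0.05,"dz":-0.035,"rx":0,"ry":0,"rz":0,"fingers":-1},{"dx":0,"dy":0,"dz":0,"rx":-10,"ry":0,"rz":0,"fingers":-1},{"dx":0,"dy":0,"dz":0,"rx":-10,"ry":0,"rz":0,"fingers":-1},{"dx":0,"dy":0,"dz":0,"rx":-10,"ry":0,"rz":0,"fingers":-1}]'; sh l.sh
```

```text
t: 1.35
ee_pos: [349.1, -276.3, 336.4]
tool_rot: [0.737, 0.039, -0.668, 0.091]
force: [1.1, -0.2, 0.3]
opening: -0.0
q [0.894, -0.168, -0.277, 1.989, -0.057, 1.192, -0.751] p [349.1, -276.3, 336.4] F [1.1, -0.2, 0.3] op -0.0 t 1.35
[[0.104, 0.179, -0.978], [-0.065, -0.98, -0.186], [-0.992, 0.083, -0.09]]
t: 1.98
ee_pos: [399.1, -166.9, 334.3]
tool_rot: [0.688, 0.212, -0.635, 0.281]
force: [0.5, -0.1, -0.0]
opening: -0.3
q [0.733, -0.196, -0.393, 2.009, -0.052, 1.194, -0.498] p [399.1, -166.9, 334.3] F [0.5, -0.1, -0.0] op -0.3 t 1.98
[[0.103, 0.649, -0.754], [-0.065, -0.752, -0.656], [-0.993, 0.117, -0.036]]
```

```bash
cat > fk.py <<'E'
import numpy as np,json,itertools
from scipy.spatial.transform import Rotation as Ro
from scipy.optimize import least_squares
# p: sign vector s fixed; params: base yaw, tool C (rotvec), h,L1,L2,L3, elbow offsets a4 (x offset before/after), a6
def fk(q,s,p,full=False):
    R=Ro.from_euler('z',p[0]).as_matrix(); P=np.array([0,0,p[4]])
    d=[None,None,None,None]
    def z(a): return Ro.from_euler('z',a).as_matrix()
    def y(a): return Ro.from_euler('y',a).as_matrix()
    pts=[]
    R=R@z(s[0]*q[0])@y(s[1]*q[1])
    R=R@z(s[2]*q[2]); P=P+R@[p[8],0,p[5]]; pts.append(P)
    R=R@y(s[3]*q[3]); P=P+R@[p[9],0,0]
    R=R@z(s[4]*q[4]); P=P+R@[0,0,p[6]]; pts.append(P)
    R=R@y(s[5]*q[5]); P=P+R@[p[10],0,0]
    R=R@z(s[6]*q[6]); P=P+R@[0,0,p[7]]
    R=R@Ro.from_rotvec(p[1:4]).as_matrix()
    return (P,R,pts) if full else (P,R)
def data(): return [json.loads(l) for l in open("log.jsonl")]
def fit(s,p0,D):
    def f(p):
        o=[]
        for d in D:
            P,R=fk(d["q"],s,p); M=Ro.from_quat(d["tool_rot"]).as_matrix()
            o+=list((P-d["ee_pos"])/100)+list((R-M).ravel())
        return np.r_[o,(p[4:]-PR)*1e-4]
    return least_squares(f,p0)
PR=np.array([330,400,400,260,0,0,0.])
E
python3 - <<'E'
from fk import *
D=data();res=[]
for s in itertools.product([1,-1],repeat=7):
    if s[1]!=1: continue
    best=min((fit(s,np.r_[y0,0,np.pi/2*1,0,PR],D) for y0 in(0,-2.5)),key=lambda r:r.cost)
    res.append((best.cost,s,best.x))
res.sort(key=lambda a:a[0])
for c,s,x in res[:4]:print(c,s,np.round(x,3))
E
```

```text
0.006541925544123852 (-1, 1, -1, 1, -1, 1, -1) [-6.80000e-02 -2.38900e+00  2.54600e+00 -2.39100e+00  3.34453e+02
  5.20304e+02  4.72703e+02  2.92209e+02  3.94000e-01  1.12887e+02
 -6.34780e+01]
0.0262231311582613 (-1, 1, -1, 1, 1, 1, -1) [-4.90000e-02  1.15300e+00 -1.12100e+00  1.21400e+00  2.47130e+02
  5.04592e+02  5.46023e+02  3.26940e+01 -2.02000e-01  2.53195e+02
 -5.74260e+01]
0.18361391350290804 (-1, 1, -1, 1, -1, -1, 1) [-4.80000e-02  1.59800e+00  8.70000e-01 -5.27000e-01  2.48362e+02
  5.04668e+02  6.77070e+02 -1.40550e+01 -2.35000e-01  2.74381e+02
 -6.46080e+01]
0.21359756152266257 (-1, 1, -1, 1, 1, -1, 1) [-6.30000e-02  1.63800e+00  9.62000e-01 -4.93000e-01  3.13058e+02
  5.15948e+02  7.21956e+02  1.52476e+02 -1.11500e+00  5.34384e+02
 -1.55410e+02]
```

```bash
cat >> h.py <<'E'
A=np.radians(-102.9);XS=np.array([np.cos(A),np.sin(A),0]);YS=np.array([-np.sin(A),np.cos(A),0]);ZS=np.array([0,0,1.]);O=np.array([563.9,1.8,0])
def W(sx,sy,z): return O+XS*sx+YS*sy+ZS*z
def Sf(p): d=np.asarray(p)-O; return np.array([d@XS,d@YS,d[2]])
def rot(x,y): x=x/np.linalg.norm(x); z=np.cross(x,y); z/=np.linalg.norm(z); return np.c_[x,np.cross(z,x),z]
def plan(s,P,M,n=1):
    C=axes(s); rv=np.degrees(Ro.from_matrix(C.T@M).as_rotvec()); d=C.T@(np.asarray(P)-s["ee_pos"])
    return "d_tool(now) %s |%.0f| rv %s |%.1f|  d_tool(after rot) %s"%(np.round(d,1),np.linalg.norm(d),np.round(rv,1),np.linalg.norm(rv),np.round(M.T@(np.asarray(P)-s["ee_pos"]),1))
def push_rot(phi,ysign=1):
    f=np.radians(phi); return rot(np.sin(f)*XS-np.cos(f)*ZS, ysign*YS)
E
python3 - <<'E'
from h import *
s=log(); M=push_rot(15); print(np.round(M,3)); P=W(-140,1.5,300); print(P,plan(s,P,M))
E
```

```text
[[-0.058  0.975 -0.216]
 [-0.252 -0.223 -0.942]
 [-0.966  0.     0.259]]
[596.61715803 137.93169201 300.        ] d_tool(now) [  34.7 -104.9 -347.8] |365| rv [-36.8 -14.3  -2.4] |39.6|  d_tool(after rot) [ -55.2  124.5 -338.5]
```

```bash
python3 -m handwheel '[{"dx":0,"dy":0,"dz":0,"rx":-9.2,"ry":-3.6,"rz":-0.6,"fingers":-1},{"dx":0,"dy":0,"dz":0,"rx":-9.2,"ry":-3.6,"rz":-0.6,"fingers":-1},{"dx":0,"dy":0,"dz":0,"rx":-9.2,"ry":-3.6,"rz":-0.6,"fingers":-1},{"dx":0,"dy":0,"dz":0,"rx":-9.2,"ry":-3.6,"rz":-0.6,"fingers":-1},{"dx":0,"dy":0,"dz":0,"rx":0,"ry":0,"rz":0,"fingers":-1}]'; sh l.sh
python3 -m handwheel '[{"dx":-0.008,"dy":0.018,"dz":-0.048,"rx":0,"ry":0,"rz":0,"fingers":-1},{"dx":-0.008,"dy":0.018,"dz":-0.048,"rx":0,"ry":0,"rz":0,"fingers":-1},{"dx":-0.008,"dy":0.018,"dz":-0.048,"rx":0,"ry":0,"rz":0,"fingers":-1},{"dx":-0.008,"dy":0.018,"dz":-0.048,"rx":0,"ry":0,"rz":0,"fingers":-1},{"dx":-0.008,"dy":0.018,"dz":-0.048,"rx":0,"ry":0,"rz":0,"fingers":-1}]'; sh l.sh
python3 - <<'E'
from h import *
s=log(); M=push_rot(15);P=W(-140,1.5,300); print(plan(s,P,M)); 
from fk import *
D=data()
r=fit((-1,1,-1,1,-1,1,-1),np.r_[-6.80000e-02,-2.38900e+00,2.54600e+00,-2.39100e+00,3.34453e+02,520,472,292,0,112,-63],D);print(r.cost,np.round(r.x,3),np.round(r.fun[:-7].reshape(-1,12)[:,:3]*100,1))
E
```

```text
t: 2.6
ee_pos: [399.6, -165.9, 334.1]
tool_rot: [-0.477, -0.378, 0.622, -0.492]
force: [-0.1, 0.5, -0.1]
opening: -0.1
q [0.633, -0.113, -0.484, 1.958, 0.215, 1.311, -0.137] p [399.6, -165.9, 334.1] F [-0.1, 0.5, -0.1] op -0.1 t 2.6
[[-0.06, 0.973, -0.221], [-0.251, -0.229, -0.941], [-0.966, -0.001, 0.258]]
t: 3.22
ee_pos: [543.6, 47.5, 311.1]
tool_rot: [-0.479, -0.376, 0.623, -0.491]
force: [0.2, 0.3, 0.3]
opening: 0.1
q [0.32, 0.27, -0.727, 1.666, 0.391, 1.446, -0.725] p [543.6, 47.5, 311.1] F [0.2, 0.3, 0.3] op 0.1 t 3.23
[[-0.06, 0.972, -0.228], [-0.252, -0.235, -0.939], [-0.966, 0.001, 0.259]]
d_tool(now) [-15.2  30.2 -99.9] |105| rv [-0.7 -0.   0.1] |0.7|  d_tool(after rot) [-15.1  31.5 -99.5]
0.011154480320812067 [-7.40000e-02 -2.36900e+00  2.56200e+00 -2.39000e+00  3.54066e+02
  5.20663e+02  4.99313e+02  3.43173e+02  1.84400e+00  6.84610e+01
 -1.97930e+01] [[-8.3  1.5  0.3]
 [-0.8 -4.9  0.2]
 [ 3.7  4.3  0.5]
 [ 3.3  3.1 -0.1]
 [ 3.3  3.1 -0.1]
 [-4.4  2.6 -1.4]
 [ 0.1  0.4  0.3]
 [ 0.1  0.4  0.3]]
```

```bash
python3 -m handwheel '[{"dx":-0.008,"dy":0.016,"dz":-0.05,"rx":0,"ry":0,"rz":0,"fingers":-1},{"dx":-0.008,"dy":0.016,"dz":-0.05,"rx":-0.7,"ry":0,"rz":0,"fingers":-1},{"dx":0,"dy":0,"dz":0,"rx":0,"ry":0,"rz":0,"fingers":-1}]'; sh l.sh
python3 - <<'E'
from h import *
from plant import r
s=log(); M=push_rot(15);P=W(-135,1.5,120); print(Sf(s["ee_pos"]),plan(s,P,M)); 
for n in("side","top"): cv2.imwrite(f"pics/{n}1.png",r.get_image(n)["img"])
E
```

```text
t: 3.6
ee_pos: [597.0, 142.4, 298.6]
tool_rot: [-0.474, -0.384, 0.619, -0.494]
force: [-0.8, 0.2, 0.3]
opening: 0.3
q [0.137, 0.454, -0.741, 1.487, 0.475, 1.522, -0.871] p [597.0, 142.4, 298.6] F [-0.8, 0.2, 0.3] op 0.3 t 3.6
[[-0.062, 0.976, -0.207], [-0.248, -0.216, -0.944], [-0.967, -0.007, 0.256]]
[-144.41369258    0.86805226  298.56188053] d_tool(now) [175.    1.9 -36.5] |179| rv [ 0.5 -0.2  0.3] |0.6|  d_tool(after rot) [174.9   0.6 -37.1]
```

View pics/side1.png

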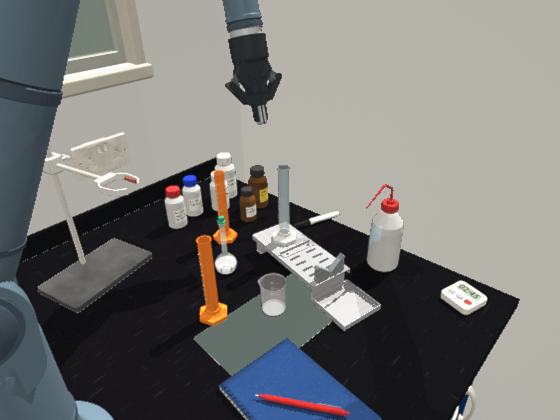

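View pics/top1.png

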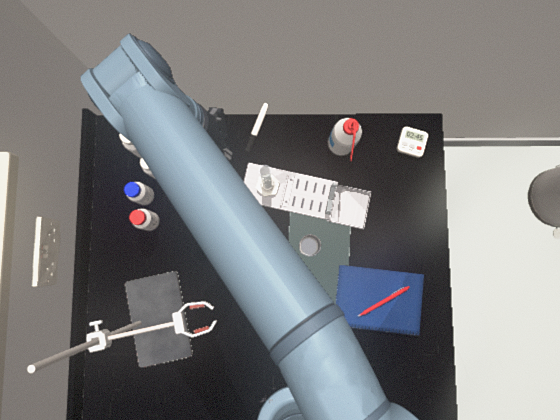

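Run:
```python
from h import *
T=dict(np.load("top0.npz"));S=dict(np.load("side0.npz"))
s=log();print(proj(S,s["ee_pos"]))
for u,v,z in((197,163,70),(205,165,70),(183,133,110),(204,205,10),(242,237,130),(310,245,70),(345,137,150)): p=ray(T,u,v,z);print(u,v,p.round(),Sf(p).round())
```

```text
[263.344149   123.65290155]
197 163 [633. 239.  70.] [-247.   14.   70.]
205 165 [628. 220.  70.] [-227.   14.   70.]
183 133 [696. 266. 110.] [-287.   70.  110.]
204 205 [538. 231.  10.] [-218.  -76.   10.]
242 237 [451. 124. 130.] [ -94. -137.  130.]
310 245 [435. -31.  70.] [  61. -119.   70.]
345 137 [ 674. -108.  150.] [ 83. 132. 150.]
```

```bash
python3 -m handwheel '[{"dx":0.058,"dy":0,"dz":-0.012,"rx":0.5,"ry":0,"rz":0,"fingers":-1},{"dx":0.058,"dy":0,"dz":-0.012,"rx":0,"ry":0,"rz":0,"fingers":-1},{"dx":0.058,"dy":0,"dz":-0.012,"rx":0,"ry":0,"rz":0,"fingers":-1},{"dx":0,"dy":0,"dz":0,"rx":0,"ry":0,"rz":0,"fingers":-1}]'; sh l.sh
python3 - <<'E'
from h import *
s=log(); M=push_rot(15);P=W(-126,1.5,51); print(Sf(s["ee_pos"]),plan(s,P,M));
E
```

```text
t: 4.2
ee_pos: [590.6, 122.5, 119.2]
tool_rot: [-0.473, -0.378, 0.626, -0.491]
force: [-0.1, -0.7, 0.4]
opening: -0.0
q [0.119, 0.605, -0.673, 1.673, 0.592, 1.245, -1.0] p [590.6, 122.5, 119.2] F [-0.1, -0.7, 0.4] op -0.0 t 4.2
[[-0.07, 0.973, -0.221], [-0.258, -0.232, -0.938], [-0.964, -0.009, 0.267]]
[-123.61676804   -0.88813262  119.24016599] d_tool(now) [ 65.1   3.  -20.5] |68| rv [-0.4  0.5  0.6] |0.9|  d_tool(after rot) [ 65.3   2.4 -20. ]
```

```bash
python3 -m handwheel '[{"dx":0.025,"dy":0.001,"dz":-0.01,"rx":-0.4,"ry":0.5,"rz":0.6,"fingers":-1},{"dx":0.02,"dy":0.001,"dz":-0.006,"rx":0,"ry":0,"rz":0,"fingers":-1},{"dx":0.012,"dy":0,"dz":-0.004,"rx":0,"ry":0,"rz":0,"fingers":-1},{"dx":0,"dy":0,"dz":0,"rx":0,"ry":0,"rz":0,"fingers":-1}]'; sh l.sh
python3 - <<'E'
from h import *
from plant import r
s=log(); M=push_rot(15);P=W(-115,1.5,50.5); print(Sf(s["ee_pos"]),plan(s,P,M)); 
d=r.get_image("side"); crop(d["img"],230,340,130,290,3.7,"s2.png")
E
```

```text
t: 4.7
ee_pos: [597.8, 132.2, 63.3]
tool_rot: [-0.479, -0.38, 0.616, -0.496]
force: [-0.1, 0.5, 1.2]
opening: -0.1
q [0.09, 0.678, -0.647, 1.692, 0.651, 1.15, -1.049] p [597.8, 132.2, 63.3] F [-0.1, 0.5, 1.2] op -0.1 t 4.7
[[-0.048, 0.976, -0.213], [-0.247, -0.218, -0.944], [-0.968, 0.007, 0.251]]
[-134.63222966    3.9261194    63.3048831 ] d_tool(now) [17.3 -2.6 15.8] |24| rv [ 0.2 -0.5 -0.5] |0.7|  d_tool(after rot) [17.4 -2.4 15.6]
```

View pics/s2.png

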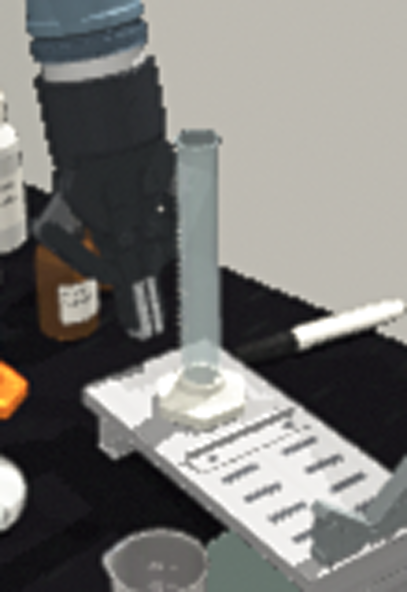

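```bash
python3 -m handwheel '[{"dx":0.007,"dy":-0.001,"dz":0.007,"rx":0,"ry":-0.3,"rz":-0.3,"fingers":-1},{"dx":0.006,"dy":-0.001,"dz":0.006,"rx":0,"ry":0,"rz":0,"fingers":-1},{"dx":0.003,"dy":0,"dz":0.003,"rx":0,"ry":0,"rz":0,"fingers":-1},{"dx":0,"dy":0,"dz":0,"rx":0,"ry":0,"rz":0,"fingers":-1}]'; sh l.sh
python3 - <<'E'
from h import *
s=log(); M=push_rot(15);P=W(-93,1.5,50); print(Sf(s["ee_pos"]),plan(s,P,M));
E
```

```text
t: 5.25
ee_pos: [591.6, 113.0, 51.7]
tool_rot: [-0.477, -0.38, 0.619, -0.496]
force: [0.3, 0.6, 0.2]
opening: -0.2
q [0.112, 0.678, -0.638, 1.721, 0.661, 1.125, -1.041] p [591.6, 113.0, 51.7] F [0.3, 0.6, 0.2] op -0.2 t 5.25
[[-0.054, 0.975, -0.213], [-0.25, -0.22, -0.943], [-0.967, 0.002, 0.256]]
[-114.52206541    2.13747193   51.74483457] d_tool(now) [ 7.2 -0.7 20.4] |22| rv [ 0.1 -0.2 -0.2] |0.3|  d_tool(after rot) [ 7.3 -0.6 20.3]
```

```bash
python3 -m handwheel '[{"dx":0.0015,"dy":0,"dz":0.003,"rx":0,"ry":0,"rz":0,"fingers":-1},{"dx":0.001,"dy":0,"dz":0.003,"rx":0,"ry":0,"rz":0,"fingers":-1},{"dx":0.001,"dy":0,"dz":0.003,"rx":0,"ry":0,"rz":0,"fingers":-1},{"dx":0.0008,"dy":0,"dz":0.003,"rx":0,"ry":0,"rz":0,"fingers":-1},{"dx":0,"dy":0,"dz":0,"rx":0,"ry":0,"rz":0,"fingers":-1}]'; sh l.sh
cat > look.py <<'E'
import sys
from h import *
from plant import r
S=r.get_image("side");T=r.get_image("top");tag=sys.argv[1]
np.savez("S.npz",**S);np.savez("T.npz",**T)
s=log();print("TCP stand",Sf(s["ee_pos"]).round(1),"F stand",np.round([s["force"]@XS,s["force"]@YS,s["force"][2]],1))
crop(S["img"],240,350,150,310,3.7,f"s{tag}.png");crop(T["img"],235,375,150,235,5.6,f"t{tag}.png")
cv2.imwrite(f"pics/ss{tag}.png",S["img"])
def stats(d,n):
    v,u=np.mgrid[0:420,0:560];z=d["depth"];m=z>0
    p=np.stack([(u-d["K"][0,2])/d["K"][0,0]*z,(v-d["K"][1,2])/d["K"][1,1]*z,z],-1)
    X=(p-d["t"])@d["R"]-O; return m,X@XS,X@YS,X[...,2]
if len(sys.argv)>2:
  for n,d in(("top",T),("side",S)):
    m,sx,sy,z=stats(d,n)
    for lo,hi in((53,58),(150,200),(200,221),(221,232)):
        c=m&(z>lo)&(z<hi)&(sx>-100)&(sx<-25)&(abs(sy)<40)
        if c.sum()>3: print(n,lo,hi,c.sum(),"sx",np.percentile(sx[c],[2,98]).round(1),"sy",np.percentile(sy[c],[2,98]).round(1))
E
python3 look.py 3 1
```

```text
t: 5.88
ee_pos: [589.0, 101.2, 51.0]
tool_rot: [-0.477, -0.38, 0.618, -0.496]
force: [0.3, 0.1, 1.1]
opening: -0.1
q [0.131, 0.669, -0.636, 1.737, 0.662, 1.114, -1.029] p [589.0, 101.2, 51.0] F [0.3, 0.1, 1.1] op -0.1 t 5.88
[[-0.053, 0.976, -0.213], [-0.25, -0.219, -0.943], [-0.967, 0.003, 0.256]]
TCP stand [-102.6    2.3   50.9] F stand [-0.2  1.3  0.2]
top 53 58 45 sx [-59.5 -27.7] sy [ 2.  34.5]
top 150 200 56 sx [-76.4 -54.7] sy [-4.  14.6]
top 200 221 31 sx [-77.2 -55.6] sy [-6.7 15.2]
top 221 232 27 sx [-78.6 -54.8] sy [-6.3 16.2]
side 53 58 187 sx [-92.  -25.5] sy [-32.7  31.7]
side 150 200 256 sx [-99.3 -53.8] sy [-10.4  10.7]
side 200 221 125 sx [-78.9 -53.8] sy [-10.2  11.3]
side 221 232 61 sx [-79.  -53.5] sy [-11.3  13.7]
```

View pics/s3.png

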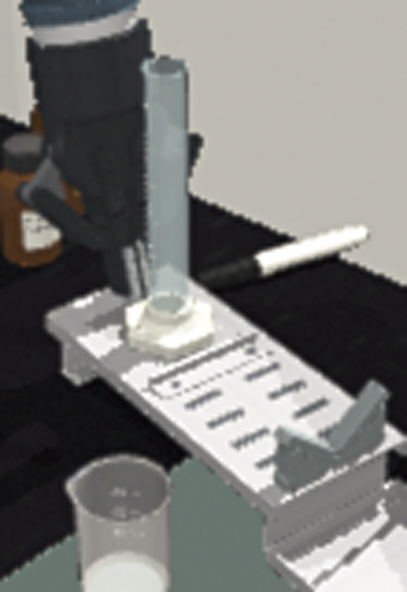

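```bash
python3 -m handwheel '[{"dx":0.0008,"dy":0,"dz":0.002,"rx":0,"ry":0,"rz":0,"fingers":-1},{"dx":0.0006,"dy":0,"dz":0.002,"rx":0,"ry":0,"rz":0,"fingers":-1},{"dx":0.0006,"dy":0,"dz":0.002,"rx":0,"ry":0,"rz":0,"fingers":-1},{"dx":0.0005,"dy":0,"dz":0.002,"rx":0,"ry":0,"rz":0,"fingers":-1},{"dx":0,"dy":0,"dz":0,"rx":0,"ry":0,"rz":0,"fingers":-1}]'; sh l.sh
python3 look.py 4 1
```

```text
t: 6.6
ee_pos: [587.3, 93.1, 50.7]
tool_rot: [-0.477, -0.38, 0.618, -0.496]
force: [0.1, 1.3, 1.5]
opening: 0.0
q [0.144, 0.663, -0.635, 1.748, 0.663, 1.107, -1.02] p [587.3, 93.1, 50.7] F [0.1, 1.3, 1.5] op 0.0 t 6.6
[[-0.053, 0.976, -0.213], [-0.25, -0.219, -0.943], [-0.967, 0.003, 0.256]]
TCP stand [-94.2   2.4  50.7] F stand [-0.8 -1.3  1.5]
top 53 58 41 sx [-52.3 -26.3] sy [ 3.7 30.9]
top 150 200 59 sx [-93.3 -47. ] sy [-3.7 22.1]
top 200 221 33 sx [-69.  -46.9] sy [-5.6 16.4]
top 221 232 25 sx [-70.6 -46.8] sy [-7. 16.]
side 53 58 192 sx [-85.4 -25.8] sy [-28.1  30.5]
side 150 200 343 sx [-99.1 -46. ] sy [-19.   10.7]
side 200 221 205 sx [-99.7 -45.8] sy [-15.   12.3]
side 221 232 70 sx [-99.7 -46. ] sy [-10.4  15.1]
```

View pics/s4.png

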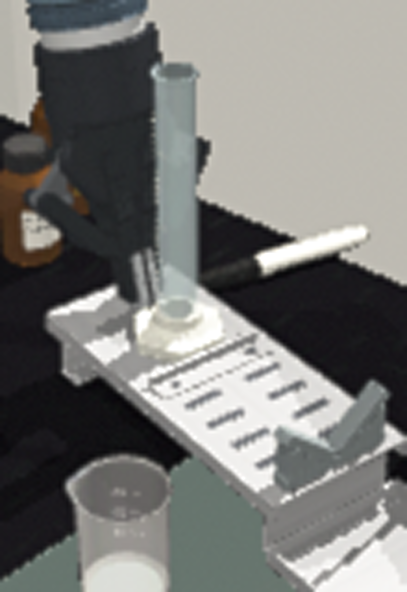

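View pics/t4.png

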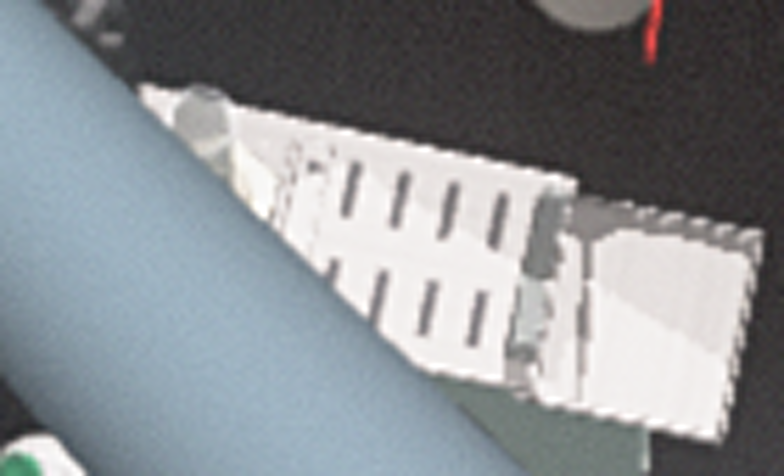

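```bash
python3 -m handwheel '[{"dx":0.0004,"dy":0,"dz":0.001,"rx":0,"ry":0,"rz":0,"fingers":-1},{"dx":0.0004,"dy":0,"dz":0.001,"rx":0,"ry":0,"rz":0,"fingers":-1},{"dx":0,"dy":0,"dz":0,"rx":0,"ry":0,"rz":0,"fingers":-1}]'
python3 look.py 5 1
python3 -m handwheel '[{"dx":0.0002,"dy":0,"dz":0.0007,"rx":0,"ry":0,"rz":0,"fingers":-1},{"dx":0,"dy":0,"dz":0,"rx":0,"ry":0,"rz":0,"fingers":-1}]'
python3 look.py 5 1
```

```text
t: 7.08
ee_pos: [587.0, 91.9, 50.7]
tool_rot: [-0.477, -0.381, 0.618, -0.496]
force: [-0.3, 2.9, 3.3]
opening: 0.0
TCP stand [-93.    2.5  50.6] F stand [-3.2 -0.4  3.4]
top 53 58 36 sx [-49.5 -27.7] sy [ 2.1 27.7]
top 150 200 63 sx [-90.5 -45.4] sy [-4.5 21. ]
top 200 221 35 sx [-78.3 -47.2] sy [-5.3 17.9]
top 221 232 25 sx [-69.5 -44.9] sy [-7.  16.3]
side 53 58 193 sx [-87.4 -25.8] sy [-33.4  30.3]
side 150 200 372 sx [-99.4 -44.9] sy [-21.   12.3]
side 200 221 251 sx [-99.6 -45.4] sy [-17.4  14.6]
side 221 232 76 sx [-99.9 -45. ] sy [-10.2  14.9]
t: 7.42
ee_pos: [586.8, 91.0, 50.6]
tool_rot: [-0.477, -0.38, 0.618, -0.496]
force: [0.7, 2.7, 3.9]
opening: -0.2
TCP stand [-92.    2.5  50.6] F stand [-4.4 -1.2  5.1]
top 53 58 45 sx [-49.5 -26.7] sy [ 2.9 33.9]
top 150 200 59 sx [-97.4 -45. ] sy [-4.8 23.9]
top 200 221 33 sx [-78.9 -45.4] sy [-5.8 19.7]
top 221 232 28 sx [-68.6 -44.6] sy [-7.2 16.2]
side 53 58 193 sx [-82.9 -26.3] sy [-33.2  33.2]
side 150 200 391 sx [-99.4 -44.2] sy [-22.9  12.4]
side 200 221 264 sx [-99.4 -44.7] sy [-19.2  15. ]
side 221 232 87 sx [-99.8 -44.6] sy [-11.   15.2]
```

View pics/s5.png

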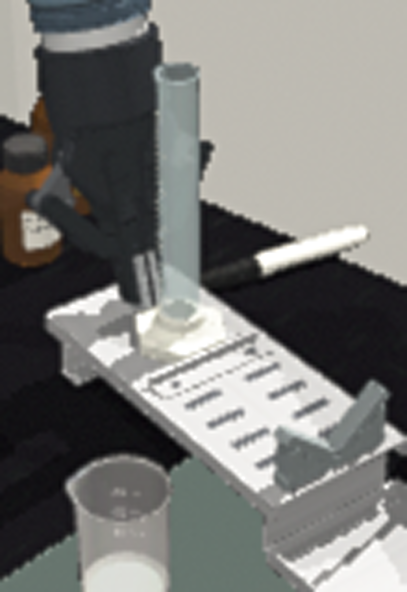

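```bash
python3 -m handwheel '[{"dx":-0.001,"dy":0,"dz":-0.002,"rx":0,"ry":0,"rz":0,"fingers":-1},{"dx":-0.003,"dy":0,"dz":-0.008,"rx":0,"ry":0,"rz":0,"fingers":-1},{"dx":-0.01,"dy":0,"dz":-0.02,"rx":0,"ry":0,"rz":0,"fingers":-1},{"dx":-0.05,"dy":0,"dz":-0.012,"rx":0,"ry":0,"rz":0,"fingers":-1},{"dx":-0.06,"dy":0,"dz":0,"rx":0,"ry":0,"rz":0,"fingers":-1}]'
python3 -m handwheel '[{"dx":-0.06,"dy":0,"dz":0,"rx":0,"ry":0,"rz":0,"fingers":-0.2},{"dx":-0.06,"dy":0,"dz":0,"rx":0,"ry":0,"rz":0,"fingers":-0.2},{"dx":-0.04,"dy":0,"dz":0,"rx":0,"ry":0,"rz":0,"fingers":-0.2},{"dx":0,"dy":0,"dz":0,"rx":0,"ry":0,"rz":0,"fingers":-0.2}]'
sh l.sh; python3 look.py 6 1
```

```text
t: 8.15
ee_pos: [600.4, 163.6, 158.7]
tool_rot: [-0.475, -0.382, 0.618, -0.496]
force: [1.1, 0.1, -0.3]
opening: 0.3
t: 8.65
ee_pos: [611.5, 205.7, 318.8]
tool_rot: [-0.48, -0.381, 0.615, -0.497]
force: [0.4, 0.5, 0.3]
opening: 33.9
q [0.024, 0.509, -0.743, 1.373, 0.497, 1.589, -0.947] p [611.5, 205.7, 318.8] F [0.4, 0.5, 0.3] op 33.9 t 8.65
[[-0.046, 0.976, -0.211], [-0.245, -0.216, -0.945], [-0.968, 0.008, 0.249]]
TCP stand [-2.059e+02  3.000e-01  3.139e+02] F stand [-0.1 -0.7 -1. ]
top 53 58 157 sx [-80.4 -26.8] sy [-22.7  27.7]
top 150 200 88 sx [-66.8 -44.9] sy [-7.1 15.3]
top 200 221 36 sx [-67.  -45.5] sy [-7.  15.8]
top 221 232 35 sx [-68.3 -44.4] sy [-7.6 16.8]
side 53 58 182 sx [-79.4 -25.4] sy [-32.3  30.8]
side 150 200 236 sx [-62.  -43.8] sy [-9.3 10.3]
side 200 221 126 sx [-67.7 -43.6] sy [-9.2 12.6]
side 221 232 61 sx [-69.4 -43.4] sy [-9.8 15.5]
```

View pics/s6.png

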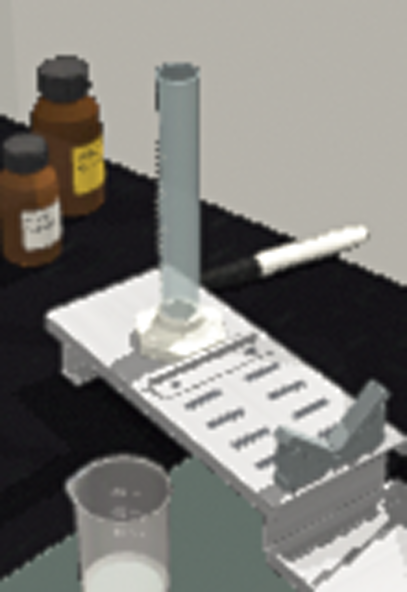

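View pics/t6.png

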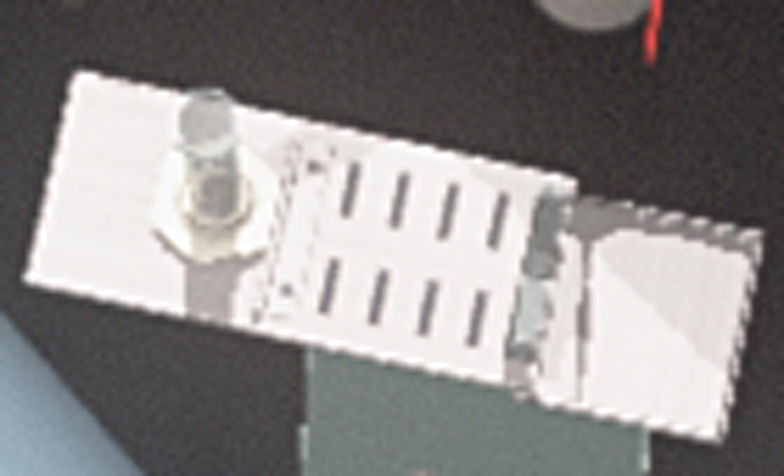

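```bash
cat > ik.py <<'E'
from h import *
from fk import *
SG=(-1,1,-1,1,-1,1,-1)
D=data()
if __name__=="__main__":
    r=fit(SG,np.r_[-6.80000e-02,-2.38900e+00,2.54600e+00,-2.39100e+00,3.34453e+02,520,472,292,0,112,-63],D);print(r.cost,np.round(r.x,3),np.abs(r.fun[:-7].reshape(-1,12)[:,:3]*100).max(0).round(1))
    np.save("p.npy",r.x)
LO=np.array([-2.61,-.41,-1.48,0,-1.57,.05,-2.85]);HI=np.array([2.61,2.15,1.57,2.5,4.71,1.97,2.85])
def pose(th,l,off=0,sy=2,dth=0,ys=1):
    t=np.radians(th); xE=-30-(8*np.tan(t) if th<36.9 else 10*np.sin(t))
    o=np.array([xE-26*np.cos(t),45+26*np.sin(t)])
    q=o+l*np.array([np.sin(t),np.cos(t)])
    a=np.radians(th+dth); ax=np.sin(a)*XS+np.cos(a)*ZS; yv=np.cos(a)*XS-np.sin(a)*ZS
    P=W(q[0],sy,q[1])+off*yv
    return P, rot(-ax,ys*yv)
def ik(q0,P,M,p):
    def f(q):
        X,R=fk(q,SG,p); return np.r_[(X-P)/100,(R-M).ravel(),(q-q0)*0.003]
    r=least_squares(f,np.clip(q0,LO+1e-6,HI-1e-6),bounds=(LO,HI)); X,R=fk(r.x,SG,p)
    return r.x,np.linalg.norm(X-P),np.degrees(np.linalg.norm(Ro.from_matrix(R.T@M).as_rotvec()))
E
python3 ik.py
python3 - <<'E'
from ik import *
p=np.load("p.npy"); q0=np.array(D[-1]["q"])
for ys in(1,-1):
    q=q0.copy()
    P0,M0=pose(0,150,ys=ys); M1=push_rot(15)
    # rotate gradually
    key=Ro.from_matrix(np.stack([M1,M0]))
    rv=(key[0].inv()*key[1]).as_rotvec(); print("ys",ys,np.degrees(rv))
    for k in np.linspace(0,1,10):
        M=(key[0]*Ro.from_rotvec(rv*k)).as_matrix(); q,e,a=ik(q,P0+[0,0,100],M,p)
    print(np.round(q,2),e,a)
    for th in range(0,91,10):
        P,M=pose(th,150,ys=ys); q,e,a=ik(q,P,M,p); X,R,pts=fk(q,SG,p,True); print(th,np.round(q,2),round(e,1),round(a,1),"wrist",pts[1].round(),"elbow",pts[0].round())
E
```

```text
0.04066254063358507 [-7.20000e-02 -2.35400e+00  2.56100e+00 -2.39200e+00  2.90396e+02
  4.93216e+02  5.00517e+02  3.08070e+02  1.83730e+01  1.16360e+01
  1.09470e+01] [ 7.  10.7  8.3]
ys 1 [ 89.43921233  11.77489569 -11.77489569]
[ 0.26  0.23 -0.49  1.68  0.1   1.26 -2.04] 2.610806093643995e-05 4.7552110218546124e-05
0 [ 0.24  0.32 -0.48  1.79  0.15  1.07 -2.08] 0.0 0.0 wrist [588.  54. 503.] elbow [166. -44. 753.]
10 [ 0.4   0.29 -0.5   1.84 -0.06  1.01 -1.84] 0.0 0.0 wrist [571. -25. 500.] elbow [144. -64. 758.]
20 [ 0.56  0.3  -0.52  1.87 -0.26  0.99 -1.59] 0.0 0.0 wrist [ 554. -102.  483.] elbow [135. -87. 757.]
30 [ 0.71  0.35 -0.54  1.89 -0.43  1.01 -1.36] 0.0 0.0 wrist [ 537. -175.  451.] elbow [ 137. -122.  748.]
40 [ 0.83  0.44 -0.56  1.9  -0.55  1.06 -1.17] 0.0 0.0 wrist [ 521. -240.  407.] elbow [ 146. -169.  731.]
50 [ 0.93  0.56 -0.58  1.88 -0.63  1.12 -1.02] 0.0 0.0 wrist [ 507. -296.  351.] elbow [ 156. -226.  701.]
60 [ 1.01  0.7  -0.59  1.85 -0.68  1.18 -0.9 ] 0.0 0.0 wrist [ 496. -342.  286.] elbow [ 165. -285.  658.]
70 [ 1.06  0.85 -0.59  1.81 -0.71  1.26 -0.81] 0
[... 766 characters left out ...]
.0 0.0 wrist [ 539. -164.  458.] elbow [ 108. -267.  691.]
40 [ 1.28  0.75 -1.24  1.9   0.02  0.95  1.49] 0.0 0.0 wrist [ 524. -230.  415.] elbow [  91. -330.  646.]
50 [ 1.35  0.92 -1.24  1.88 -0.01  0.97  1.6 ] 0.0 0.0 wrist [ 511. -288.  362.] elbow [  74. -388.  586.]
60 [ 1.4   1.08 -1.22  1.85 -0.03  1.    1.71] 0.0 0.0 wrist [ 499. -336.  298.] elbow [  59. -435.  516.]
70 [ 1.43  1.25 -1.19  1.81 -0.06  1.06  1.81] 0.0 0.0 wrist [ 491. -373.  227.] elbow [  47. -468.  440.]
80 [ 1.45  1.41 -1.16  1.75 -0.08  1.13  1.89] 0.0 0.0 wrist [ 485. -397.  150.] elbow [  40. -487.  361.]
90 [ 1.46  1.57 -1.13  1.68 -0.11  1.22  1.97] 0.0 0.0 wrist [ 482. -408.   70.] elbow [  37. -492.  284.]
```

```bash
python3 -m handwheel '[{"dx":-0.02,"dy":0,"dz":0,"rx":9.94,"ry":1.31,"rz":-1.31,"fingers":0.2},{"dx":0,"dy":0,"dz":0,"rx":9.94,"ry":1.31,"rz":-1.31,"fingers":0.2},{"dx":0,"dy":0,"dz":0,"rx":9.94,"ry":1.31,"rz":-1.31,"fingers":0.2},{"dx":0,"dy":0,"dz":0,"rx":9.94,"ry":1.31,"rz":-1.31,"fingers":0.2},{"dx":0,"dy":0,"dz":0,"rx":9.94,"ry":1.31,"rz":-1.31,"fingers":0.2}]'
python3 -m handwheel '[{"dx":0,"dy":0,"dz":0,"rx":9.94,"ry":1.31,"rz":-1.31,"fingers":0.2},{"dx":0,"dy":0,"dz":0,"rx":9.94,"ry":1.31,"rz":-1.31,"fingers":0.2},{"dx":0,"dy":0,"dz":0,"rx":9.94,"ry":1.31,"rz":-1.31,"fingers":0.2},{"dx":0,"dy":0,"dz":0,"rx":9.94,"ry":1.31,"rz":-1.31,"fingers":0.2},{"dx":0,"dy":0,"dz":0,"rx":0,"ry":0,"rz":0,"fingers":0.2}]'
sh l.sh
python3 - <<'E'
from ik import *
s=log(); P,M=pose(0,150); P=W(-56.3,2.5,290); print(P,np.round(M,3).tolist(),plan(s,P,M))
E
```

```text
t: 9.38
ee_pos: [610.8, 205.1, 330.4]
tool_rot: [-0.651, -0.136, 0.722, -0.191]
force: [0.3, -0.6, -0.9]
opening: 51.2
t: 10.0
ee_pos: [610.6, 204.8, 331.2]
tool_rot: [-0.703, 0.078, 0.703, 0.078]
force: [0.0, -0.1, 0.5]
opening: 51.6
q [0.018, 0.356, -0.529, 1.467, 0.18, 1.366, -2.311] p [610.6, 204.8, 331.2] F [0.0, -0.1, 0.5] op 51.6 t 10.0
[[-0.0, -0.219, -0.976], [0.001, -0.976, 0.219], [-1.0, -0.001, 0.0]]
[578.90588452  56.12092994 290.        ] [[-0.0, -0.223, -0.975], [-0.0, -0.975, 0.223], [-1.0, 0.0, 0.0]] d_tool(now) [ 41.1 152.   -1.6] |157| rv [0.3 0.  0. ] |0.3|  d_tool(after rot) [ 41.2 152.   -2.3]
```

```bash
python3 -m handwheel '[{"dx":0.01,"dy":0.055,"dz":-0.001,"rx":0.3,"ry":0,"rz":0,"fingers":0.2},{"dx":0.01,"dy":0.055,"dz":-0.001,"rx":0,"ry":0,"rz":0,"fingers":0.2},{"dx":0.02,"dy":0.042,"dz":0,"rx":0,"ry":0,"rz":0,"fingers":0.2},{"dx":0,"dy":0,"dz":0,"rx":0,"ry":0,"rz":0,"fingers":0.2}]'
sh l.sh
python3 - <<'E'
from ik import *
s=log(); P,M=pose(0,150); P=W(-56.3,2.5,198); print(Sf(s["ee_pos"]).round(1),plan(s,P,M))
E
python3 look.py 7
python3 - <<'E'
import cv2
a=cv2.imread("pics/ss7.png")[20:260,200:360];cv2.imwrite("pics/s7b.png",cv2.resize(a,None,fx=2.5,fy=2.5))
E
```

```text
t: 10.5
ee_pos: [577.8, 50.9, 289.0]
tool_rot: [-0.701, 0.083, 0.704, 0.082]
force: [0.1, 0.2, 0.6]
opening: 51.1
q [0.246, 0.245, -0.474, 1.681, 0.117, 1.249, -2.057] p [577.8, 50.9, 289.0] F [0.1, 0.2, 0.6] op 51.1 t 10.5
[[-0.004, -0.23, -0.973], [-0.001, -0.973, 0.23], [-1.0, 0.002, 0.004]]
[-51.    2.5 289. ] d_tool(now) [91.  -5.5 -0.3] |91| rv [-0.4  0.2 -0.1] |0.5|  d_tool(after rot) [91.  -5.3  0. ]
TCP stand [-57.6   2.7 291.6] F stand [-0.7  0.1  0.3]
```

View pics/s7b.png

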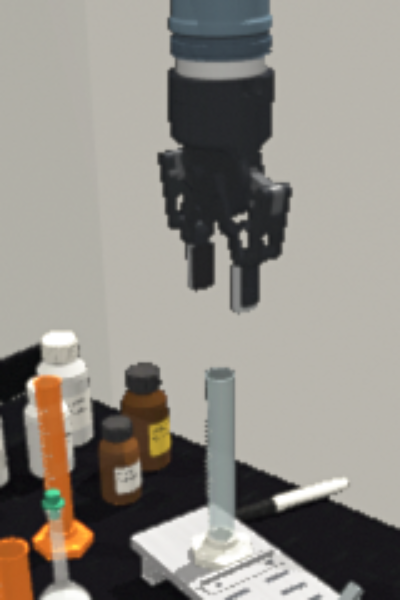

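```bash
python3 -m handwheel '[{"dx":0.025,"dy":0.0005,"dz":0,"rx":-0.3,"ry":0,"rz":0,"fingers":0.2},{"dx":0.025,"dy":0.0005,"dz":0,"rx":0,"ry":0,"rz":0,"fingers":0.2},{"dx":0.025,"dy":0,"dz":0,"rx":0,"ry":0,"rz":0,"fingers":0.2},{"dx":0.02,"dy":0,"dz":0,"rx":0,"ry":0,"rz":0,"fingers":0.2},{"dx":0.006,"dy":0,"dz":0,"rx":0,"ry":0,"rz":0,"fingers":0.2}]'
python3 -m handwheel '[{"dx":0,"dy":0,"dz":0,"rx":0,"ry":0,"rz":0,"fingers":0.2}]'
sh l.sh
python3 - <<'E'
from ik import *
s=log(); P,M=pose(0,145); P=W(-56.3,2.5,190); print(Sf(s["ee_pos"]).round(1),plan(s,P,M))
E
python3 look.py 8
python3 - <<'E'
import cv2
a=cv2.imread("pics/ss8.png")[80:270,220:360];cv2.imwrite("pics/s8b.png",cv2.resize(a,None,fx=3.1,fy=3.1))
E
```

```text
t: 11.22
ee_pos: [579.3, 58.3, 190.4]
tool_rot: [0.703, -0.076, -0.703, -0.078]
force: [0.5, 0.7, 0.5]
opening: 51.4
t: 11.35
ee_pos: [580.2, 57.6, 191.9]
tool_rot: [0.704, -0.076, -0.702, -0.079]
force: [0.4, 0.1, -0.5]
opening: 51.2
q [0.225, 0.334, -0.468, 1.784, 0.168, 1.059, -2.093] p [580.2, 57.6, 191.9] F [0.4, 0.1, -0.5] op 51.2 t 11.35
[[0.004, -0.218, -0.976], [0.004, -0.976, 0.218], [-1.0, -0.004, -0.003]]
[-58.1   3.5 191.9] d_tool(now) [1.9 1.8 1. ] |3| rv [ 0.3 -0.2  0.2] |0.4|  d_tool(after rot) [1.9 1.8 1. ]
TCP stand [-58.    4.2 193. ] F stand [-0.6  0.3  1.2]
```

View pics/s8b.png

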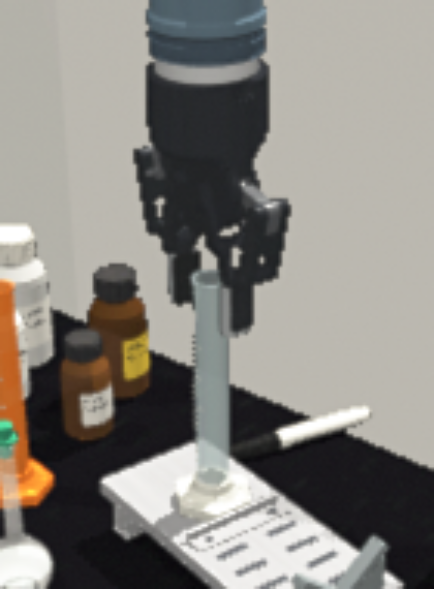

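```bash
cat > tip.py <<'E'
import sys
from ik import *
def tp(th,lag=0,off=0,sy=2.5,lc=166,b=21):
    t=np.radians(th); xE=-30-(8*np.tan(t) if th<36.9 else 10*np.sin(t))
    c=np.array([xE-26*np.cos(t),45+26*np.sin(t)])+lc*np.array([np.sin(t),np.cos(t)])
    a=np.radians(th-lag); ax=np.sin(a)*XS+np.cos(a)*ZS; yv=np.cos(a)*XS-np.sin(a)*ZS
    return W(c[0],sy,c[1])+off*yv-b*ax, rot(-ax,yv)
if __name__=="__main__":
    s=log(); C=axes(s);P=s["ee_pos"]
    a=-C[:,0]; print("now tilt %.1f side %.1f"%(np.degrees(np.arctan2(a@XS,a[2])),np.degrees(np.arcsin(a@YS))),Sf(P).round(1),"F",np.round(s["force"],1),"op",round(float(s["opening"]),1))
    for arg in sys.argv[1:]:
        v=[float(x) for x in arg.split(",")]
        P2,M2=tp(*v)
        print(arg,"d",np.round(C.T@(P2-P)/1000,4),"rv",np.round(np.degrees(Ro.from_matrix(C.T@M2).as_rotvec()),1))
        P,C=P2,M2
E
python3 tip.py 0 4 8 12 16 20 24 28 32 36 40 44 48 52
```

```text
now tilt 0.3 side -0.3 [-58.    4.2 193. ] F [0.4 0.5 1.2] op 51.7
0 d [0.003  0.002  0.0018] rv [ 0.2 -0.3  0.3]
4 d [-0.0015  0.0096 -0.    ] rv [-0. -0. -4.]
8 d [-0.0014  0.0096 -0.    ] rv [-0.  0. -4.]
12 d [-0.0014  0.0096  0.    ] rv [ 0. -0. -4.]
16 d [-0.0013  0.0096  0.    ] rv [-0.  0. -4.]
20 d [-0.0013  0.0096  0.    ] rv [ 0. -0. -4.]
24 d [-0.0012  0.0096 -0.    ] rv [-0.  0. -4.]
28 d [-0.0012  0.0095  0.    ] rv [ 0. -0. -4.]
32 d [-0.0011  0.0095 -0.    ] rv [-0.  0. -4.]
36 d [-0.001   0.0095 -0.    ] rv [ 0.  0. -4.]
40 d [-0.0011  0.0097  0.    ] rv [-0.  0. -4.]
44 d [-0.0011  0.0098  0.    ] rv [ 0.  0. -4.]
48 d [-0.0011  0.0098  0.    ] rv [-0. -0. -4.]
52 d [-0.0011  0.0099 -0.    ] rv [-0. -0. -4.]
```

```bash
python3 -m handwheel '[{"dx":0.003,"dy":0.002,"dz":0.0015,"rx":0.2,"ry":-0.3,"rz":0.3,"fingers":-0.1},{"dx":0,"dy":0,"dz":0,"rx":0,"ry":0,"rz":0,"fingers":-0.1},{"dx":0,"dy":0,"dz":0,"rx":0,"ry":0,"rz":0,"fingers":-0.1}]'
python3 tip.py 0
python3 -m handwheel '[{"dx":-0.001,"dy":0.0048,"dz":0,"rx":0,"ry":0,"rz":-2,"fingers":-0.1},{"dx":-0.0008,"dy":0.0048,"dz":0,"rx":0,"ry":0,"rz":-2,"fingers":-0.1},{"dx":-0.0008,"dy":0.0048,"dz":0,"rx":0,"ry":0,"rz":-2,"fingers":-0.1},{"dx":-0.0008,"dy":0.0048,"dz":0,"rx":0,"ry":0,"rz":-2,"fingers":-0.1},{"dx":0,"dy":0,"dz":0,"rx":0,"ry":0,"rz":0,"fingers":-0.1}]'
python3 look.py 9;python3 tip.py 8 12
python3 - <<'E'
import cv2
a=cv2.imread("pics/ss9.png")[80:270,220:360];cv2.imwrite("pics/s9b.png",cv2.resize(a,None,fx=3.1,fy=3.1))
E
```

```text
t: 11.82
ee_pos: [578.3, 55.2, 189.1]
tool_rot: [-0.702, 0.08, 0.703, 0.079]
force: [0.4, 0.1, -0.6]
opening: 38.4
now tilt -0.1 side 0.1 [-55.3   2.1 189.1] F [ 0.4  0.1 -0.6] op 38.4
0 d [-0.0009 -0.0007 -0.0004] rv [ 0.   0.1 -0.1]
t: 12.45
ee_pos: [573.8, 34.7, 191.2]
tool_rot: [0.706, -0.032, -0.696, -0.128]
force: [0.3, 0.2, 0.6]
opening: 38.4
TCP stand [-36.3   2.  191.4] F stand [ 0.1 -0.7  1.2]
now tilt 7.9 side 0.1 [-36.3   2.  191.4] F [-0.7  0.1  1.2] op 38.6
8 d [-0.0007 -0.0005 -0.0005] rv [ 0.   0.1 -0.1]
12 d [-0.0014  0.0096  0.    ] rv [ 0. -0. -4.]
```

View pics/s9b.png

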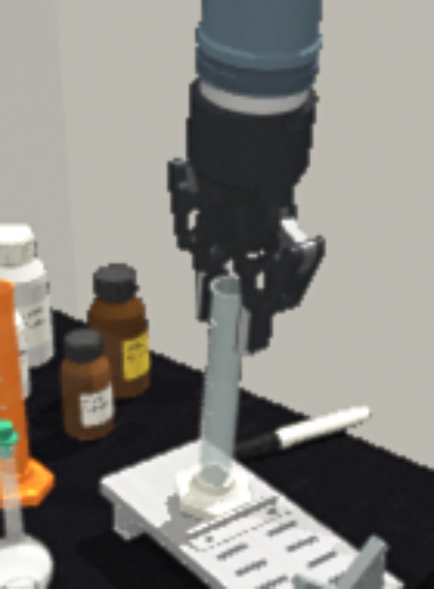

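The tube leans about 5 degrees, riding on the rear finger (side crop around (228,290)), and the foot stays at the strip. I'll continue.

```bash
python3 -m handwheel '[{"dx":-0.0012,"dy":0.0071,"dz":0,"rx":0,"ry":0,"rz":-3,"fingers":-0.1},{"dx":-0.001,"dy":0.0072,"dz":0,"rx":0,"ry":0,"rz":-3,"fingers":-0.1},{"dx":-0.001,"dy":0.0072,"dz":0,"rx":0,"ry":0,"rz":-3,"fingers":-0.1},{"dx":-0.001,"dy":0.0072,"dz":0,"rx":0,"ry":0,"rz":-3,"fingers":-0.1},{"dx":0,"dy":0,"dz":0,"rx":0,"ry":0,"rz":0,"fingers":-0.1}]'
python3 look.py 10;python3 tip.py 20 24
python3 - <<'E'
import cv2
a=cv2.imread("pics/ss10.png")[80:270,220:360];cv2.imwrite("pics/s10b.png",cv2.resize(a,None,fx=3.1,fy=3.1))
E
```

```text
t: 13.18
ee_pos: [567.2, 6.9, 188.6]
tool_rot: [0.705, 0.042, -0.679, -0.201]
force: [0.7, -1.1, -0.8]
opening: 38.3
TCP stand [ -8.3   1.9 189.4] F stand [-0.9  0.9 -0.3]
now tilt 19.9 side 0.2 [ -8.3   1.9 189.4] F [ 1.1  0.6 -0.3] op 38.3
20 d [-0.0009  0.0003 -0.0006] rv [ 0.   0.2 -0.1]
24 d [-0.0012  0.0096 -0.    ] rv [-0.  0. -4.]
```

View pics/s10b.png

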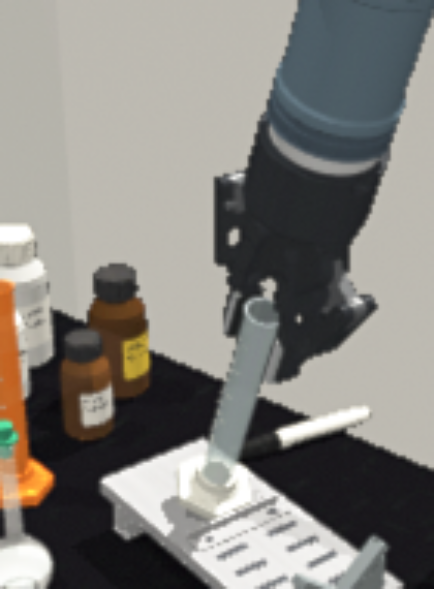

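```bash
python3 -m handwheel '[{"dx":-0.001,"dy":0.0048,"dz":0,"rx":0,"ry":0,"rz":-2,"fingers":-0.1},{"dx":-0.0006,"dy":0.0048,"dz":0,"rx":0,"ry":0,"rz":-2,"fingers":-0.1},{"dx":-0.0006,"dy":0.0048,"dz":0,"rx":0,"ry":0,"rz":-2,"fingers":-0.1},{"dx":-0.0006,"dy":0.0048,"dz":0,"rx":0,"ry":0,"rz":-2,"fingers":-0.1},{"dx":-0.0006,"dy":0.0048,"dz":0,"rx":0,"ry":0,"rz":-2,"fingers":-0.1}]'
python3 -m handwheel '[{"dx":-0.0006,"dy":0.0048,"dz":0,"rx":0,"ry":0,"rz":-2,"fingers":-0.1},{"dx":-0.0006,"dy":0.0048,"dz":0,"rx":0,"ry":0,"rz":-2,"fingers":-0.1},{"dx":-0.0006,"dy":0.0048,"dz":0,"rx":0,"ry":0,"rz":-2,"fingers":-0.1},{"dx":0,"dy":0,"dz":0,"rx":0,"ry":0,"rz":0,"fingers":-0.1}]'
python3 look.py 11;python3 tip.py 36 40
python3 - <<'E'
import cv2
a=cv2.imread("pics/ss11.png")[80:300,220:400];cv2.imwrite("pics/s11b.png",cv2.resize(a,None,fx=2.7,fy=2.7))
E
```

```text
t: 13.9
ee_pos: [562.7, -12.5, 183.2]
tool_rot: [0.699, 0.106, -0.659, -0.257]
force: [-0.2, 0.6, 0.5]
opening: 38.5
t: 14.4
ee_pos: [559.3, -26.9, 176.2]
tool_rot: [0.692, 0.141, -0.645, -0.292]
force: [-0.3, 0.1, -0.5]
opening: 38.2
TCP stand [ 27.8   2.  177. ] F stand [-0.2 -0.3 -0.2]
now tilt 35.9 side 0.2 [ 27.8   2.  177. ] F [-0.3  0.3 -0.2] op 38.4
36 d [-0.0008  0.0001 -0.0005] rv [ 0.1  0.2 -0.1]
40 d [-0.0011  0.0097  0.    ] rv [-0.  0. -4.]
```

View pics/s11b.png

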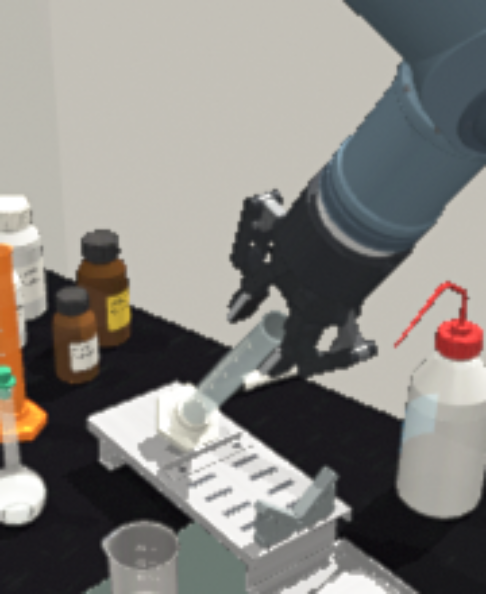

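```bash
python3 - <<'E'
from ik import *
T=dict(np.load("top0.npz"))
for z in(160,180,200):
  p=ray(T,352,160,z);print(p.round(),Sf(p).round())
p=np.load("p.npy");s=log();q=np.array(s["q"])
for th,lag in((36,0),(50,3),(65,7),(80,10),(90,12)):
    P,M=tp(th,lag,-3); q,e,a=ik(q,P,M,p); X,R,pts=fk(q,SG,p,True); print(th,np.round(q,2),"wrist",Sf(pts[1]).round(),"elbow",Sf(pts[0]).round())
E
python3 tip.py 40,1 44,2 48,3 52,4 56,5 60,6 64,7 68,8 72,9 76,9.5 80,10 84,10.5 88,11 92,12
```

```text
[ 619. -121.  160.] [108.  81. 160.]
[ 614. -118.  180.] [106.  76. 180.]
[ 610. -115.  200.] [103.  71. 200.]
now tilt 35.9 side 0.2 [ 27.8   2.  177. ] F [-0.3  0.3 -0.2] op 38.4
40,1 d [-0.0019  0.0101 -0.0005] rv [ 0.   0.2 -3.1]
44,2 d [-0.0009  0.0102  0.    ] rv [-0.  0. -3.]
48,3 d [-0.0007  0.0102  0.    ] rv [-0. -0. -3.]
52,4 d [-0.0005  0.0103 -0.    ] rv [ 0.  0. -3.]
56,5 d [-0.0003  0.0103 -0.    ] rv [-0.  0. -3.]
60,6 d [-0.0001  0.0104 -0.    ] rv [-0.  0. -3.]
64,7 d [ 0.0001  0.0104 -0.    ] rv [-0. -0. -3.]
68,8 d [0.0002 0.0105 0.    ] rv [ 0. -0. -3.]
72,9 d [ 0.0004  0.0105 -0.    ] rv [-0. -0. -3.]
76,9.5 d [0.0006 0.0104 0.    ] rv [ 0.   0.  -3.5]
80,10 d [ 0.0006  0.0104 -0.    ] rv [ 0.  -0.  -3.5]
84,10.5 d [0.0007 0.0104 0.    ] rv [-0.  -0.  -3.5]
88,11 d [ 0.0007  0.0104 -0.    ] rv [ 0.   0.  -3.5]
92,12 d [0.0008 0.0106 0.    ] rv [-0. -0. -3.]Traceback (most recent call last):
  File "<stdin>", line 7, in <module>
NameError: name 'tp' is not defined. Did you mean: 'np'?
```

```bash
python3 - <<'E'
from tip import *
p=np.load("p.npy");s=log();q=np.array(s["q"])
for th,lag in((36,0),(50,3),(65,7),(80,10),(90,12)):
    P,M=tp(th,lag,-3); q,e,a=ik(q,P,M,p); X,R,pts=fk(q,SG,p,True); print(th,np.round(q,2),round(e,1),"wrist",Sf(pts[1]).round(),"elbow",Sf(pts[0]).round())
E
python3 -m handwheel '[{"dx":-0.0012,"dy":0.005,"dz":0,"rx":0,"ry":0,"rz":-1.6,"fingers":-0.1},{"dx":-0.0006,"dy":0.005,"dz":0,"rx":0,"ry":0,"rz":-1.5,"fingers":-0.1},{"dx":-0.0004,"dy":0.0051,"dz":0,"rx":0,"ry":0,"rz":-1.5,"fingers":-0.1},{"dx":-0.0004,"dy":0.0051,"dz":0,"rx":0,"ry":0,"rz":-1.5,"fingers":-0.1},{"dx":-0.0003,"dy":0.0051,"dz":0,"rx":0,"ry":0,"rz":-1.5,"fingers":-0.1}]'
python3 -m handwheel '[{"dx":-0.0003,"dy":0.0051,"dz":0,"rx":0,"ry":0,"rz":-1.5,"fingers":-0.1},{"dx":-0.0003,"dy":0.0051,"dz":0,"rx":0,"ry":0,"rz":-1.5,"fingers":-0.1},{"dx":-0.0002,"dy":0.0051,"dz":0,"rx":0,"ry":0,"rz":-1.5,"fingers":-0.1},{"dx":0,"dy":0,"dz":0,"rx":0,"ry":0,"rz":0,"fingers":-0.1}]'
python3 look.py 12;python3 tip.py 52,4
python3 - <<'E'
import cv2
a=cv2.imread("pics/ss12.png")[120:340,220:420];cv2.imwrite("pics/s12b.png",cv2.resize(a,None,fx=2.7,fy=2.7))
E
```

```text
36 [ 0.79  0.41 -0.58  1.9  -0.5   1.02 -1.25] 0.0 wrist [214.  13. 424.] elbow [ 244. -376.  738.]
50 [ 0.92  0.54 -0.59  1.89 -0.6   1.08 -1.06] 0.0 wrist [288.  12. 362.] elbow [ 304. -351.  706.]
65 [ 1.01  0.71 -0.6   1.85 -0.65  1.15 -0.92] 0.0 wrist [348.  11. 283.] elbow [ 372. -324.  655.]
80 [ 1.07  0.91 -0.59  1.79 -0.67  1.24 -0.8 ] 0.0 wrist [392.  10. 189.] elbow [ 438. -298.  581.]
90 [ 1.09  1.05 -0.59  1.74 -0.68  1.3  -0.74] 0.0 wrist [409.  10. 121.] elbow [ 473. -283.  522.]
t: 15.12
ee_pos: [554.3, -48.6, 162.5]
tool_rot: [0.681, 0.187, -0.624, -0.335]
force: [-0.6, -0.3, -0.3]
opening: 38.3
t: 15.62
ee_pos: [551.5, -60.2, 151.7]
tool_rot: [0.673, 0.213, -0.61, -0.36]
force: [1.0, 0.8, -0.1]
opening: 38.3
TCP stand [ 61.9   2.  152.7] F stand [-0.1 -0.1 -0.3]
now tilt 48.1 side 0.1 [ 61.9   2.  152.7] F [-0.1  0.2 -0.3] op 38.4
52,4 d [-0.0002 -0.0011 -0.0005] rv [-0.1  0.1  0.1]
```

View pics/s12b.png

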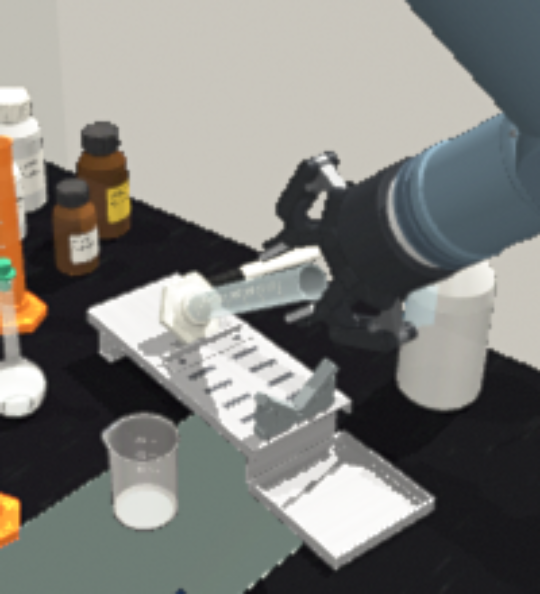

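```bash
python3 -m handwheel '[{"dx":-0.0002,"dy":0.005,"dz":0,"rx":0,"ry":0,"rz":-1.5,"fingers":-0.1},{"dx":-0.0001,"dy":0.0051,"dz":0,"rx":0,"ry":0,"rz":-1.5,"fingers":-0.1},{"dx":-0.0001,"dy":0.0051,"dz":0,"rx":0,"ry":0,"rz":-1.5,"fingers":-0.1},{"dx":0,"dy":0.0052,"dz":0,"rx":0,"ry":0,"rz":-1.5,"fingers":-0.1},{"dx":0,"dy":0.0052,"dz":0,"rx":0,"ry":0,"rz":-1.5,"fingers":-0.1}]'
python3 -m handwheel '[{"dx":0.0001,"dy":0.0052,"dz":0,"rx":0,"ry":0,"rz":-1.5,"fingers":-0.1},{"dx":0.0001,"dy":0.0052,"dz":0,"rx":0,"ry":0,"rz":-1.5,"fingers":-0.1},{"dx":0.0001,"dy":0.0052,"dz":0,"rx":0,"ry":0,"rz":-1.5,"fingers":-0.1},{"dx":0,"dy":0,"dz":0,"rx":0,"ry":0,"rz":0,"fingers":-0.1}]'
python3 look.py 13;python3 tip.py 68,8 72,9 76,9.5 80,10
python3 - <<'E'
import cv2
a=cv2.imread("pics/ss13.png")[120:340,220:420];cv2.imwrite("pics/s13b.png",cv2.resize(a,None,fx=2.7,fy=2.7))
E
```

```text
t: 16.35
ee_pos: [548.1, -75.5, 132.5]
tool_rot: [0.658, 0.257, -0.585, -0.399]
force: [-0.7, 0.0, -0.1]
opening: 38.6
t: 16.85
ee_pos: [545.9, -83.8, 118.6]
tool_rot: [0.647, 0.282, -0.569, -0.422]
force: [-0.3, -0.2, 0.1]
opening: 38.4
TCP stand [ 86.6   1.9 119.8] F stand [ 0.7  0.2 -1. ]
now tilt 60.1 side 0.1 [ 86.6   1.9 119.8] F [ 0.  -0.7 -1. ] op 38.5
68,8 d [-0.0006 -0.0008 -0.0005] rv [-0.1  0.1  0.1]
72,9 d [ 0.0004  0.0105 -0.    ] rv [-0. -0. -3.]
76,9.5 d [0.0006 0.0104 0.    ] rv [ 0.   0.  -3.5]
80,10 d [ 0.0006  0.0104 -0.    ] rv [ 0.  -0.  -3.5]
```

View pics/s13b.png

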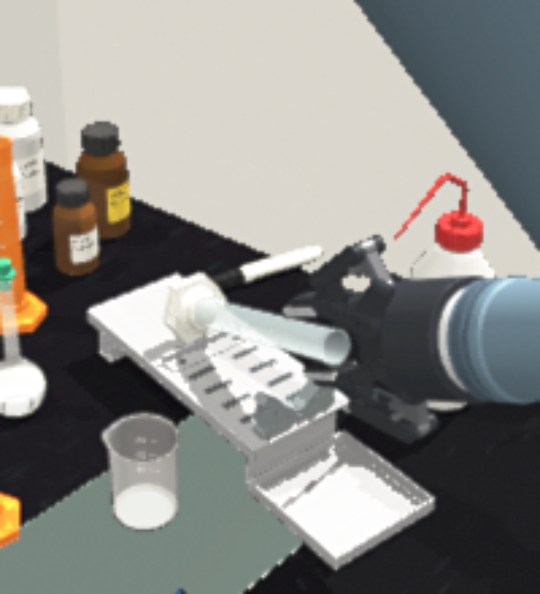

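View pics/t13.png

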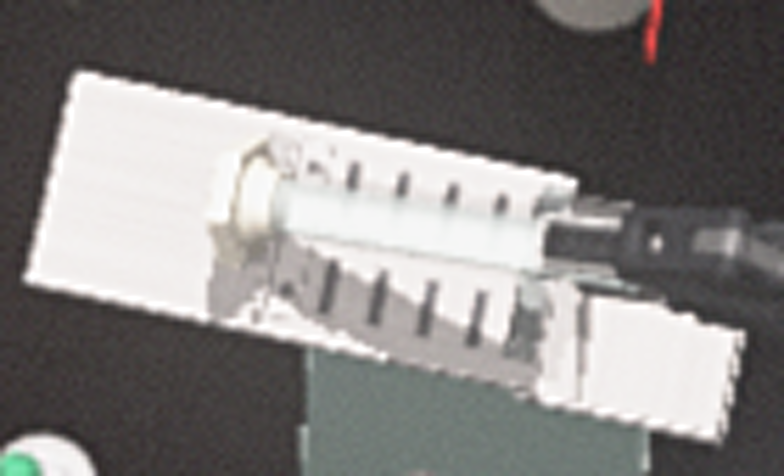

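```bash
python3 -m handwheel '[{"dx":0,"dy":0.0049,"dz":0,"rx":0,"ry":0,"rz":-1.5,"fingers":-0.1},{"dx":0.0002,"dy":0.0052,"dz":0,"rx":0,"ry":0,"rz":-1.5,"fingers":-0.1},{"dx":0.0003,"dy":0.0052,"dz":0,"rx":0,"ry":0,"rz":-1.7,"fingers":-0.1},{"dx":0.0003,"dy":0.0052,"dz":0,"rx":0,"ry":0,"rz":-1.7,"fingers":-0.1},{"dx":0.0003,"dy":0.0052,"dz":0,"rx":0,"ry":0,"rz":-1.7,"fingers":-0.1}]'
python3 -m handwheel '[{"dx":0.0003,"dy":0.0052,"dz":0,"rx":0,"ry":0,"rz":-1.7,"fingers":-0.1},{"dx":0,"dy":0,"dz":0,"rx":0,"ry":0,"rz":0,"fingers":-0.1}]'
python3 look.py 14;python3 tip.py 80,10 82,10 84,10 86,10 88,10 90,10,2 90,10,6
python3 - <<'E'
import cv2
a=cv2.imread("pics/ss14.png")[170:340,240:440];cv2.imwrite("pics/s14b.png",cv2.resize(a,None,fx=3.5,fy=3.5))
E
```

```text
t: 17.58
ee_pos: [543.8, -93.7, 95.7]
tool_rot: [0.625, 0.328, -0.538, -0.461]
force: [-0.6, -1.0, 0.1]
opening: 38.2
t: 17.82
ee_pos: [543.0, -95.5, 90.1]
tool_rot: [0.62, 0.336, -0.531, -0.469]
force: [0.3, -1.0, -0.2]
opening: 38.5
TCP stand [98.9  1.9 91.5] F stand [ 0.3 -0.5  0.6]
now tilt 69.9 side 0.1 [98.9  1.9 91.5] F [-0.5 -0.2  0.6] op 38.5
80,10 d [-0.0007 -0.0006 -0.0006] rv [-0.1  0.1 -0.1]
82,10 d [0.0003 0.0051 0.    ] rv [-0. -0. -2.]
84,10 d [0.0002 0.0051 0.    ] rv [ 0.  0. -2.]
86,10 d [ 0.0002  0.0051 -0.    ] rv [ 0.  0. -2.]
88,10 d [ 0.0002  0.0051 -0.    ] rv [-0. -0. -2.]
90,10,2 d [ 0.0003  0.0071 -0.    ] rv [ 0.  0. -2.]
90,10,6 d [-0.     0.004  0.   ] rv [0. 0. 0.]
```

View pics/s14b.png

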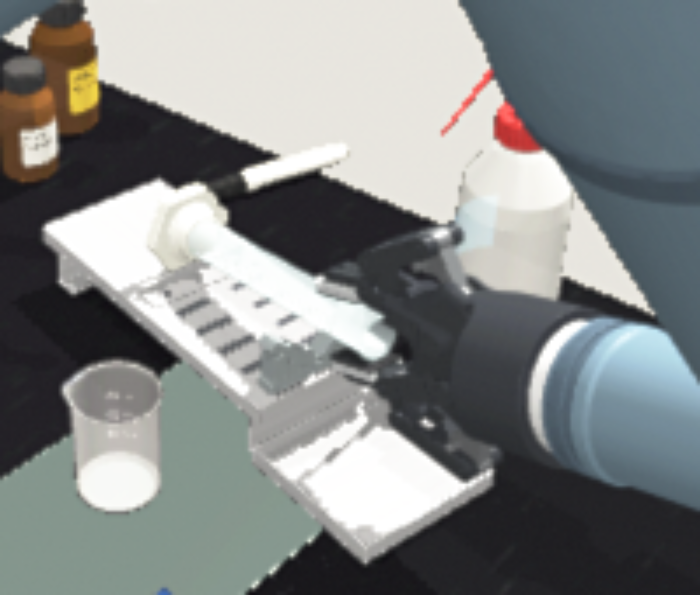

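View pics/t14.png

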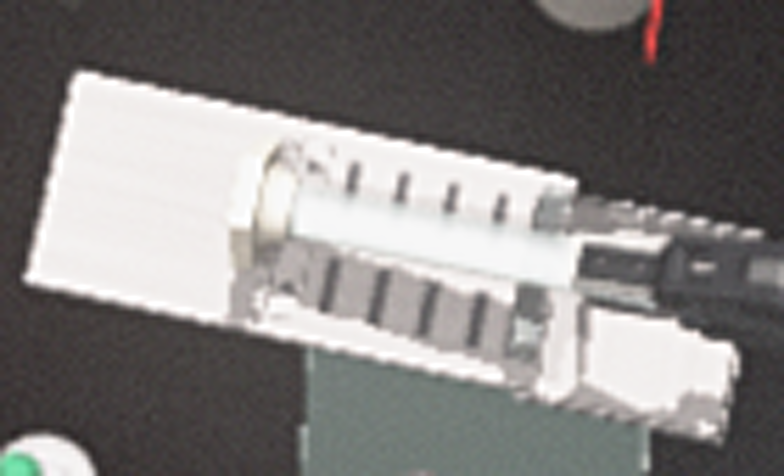

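Run:
```python
from h import *
for n in "ST":
    d=dict(np.load(n+".npz"))
    v,u=np.mgrid[0:420,0:560];z=d["depth"];m=z>0
    p=np.stack([(u-d["K"][0,2])/d["K"][0,0]*z,(v-d["K"][1,2])/d["K"][1,1]*z,z],-1)
    X=(p-d["t"])@d["R"]-O; sx,sy,h=X@XS,X@YS,X[...,2]
    dark=d["img"].max(-1)<90
    a=np.radians(70);T0=np.array([98.9,91.5])
    c=m&dark&(abs(sy)<60)&(sx>95)&(sx<260)&(h>16)
    b=(sx-T0[0])*np.sin(a)+(h-T0[1])*np.cos(a); w=(sx-T0[0])*np.cos(a)-(h-T0[1])*np.sin(a)
    for lo in range(0,140,15):
        k=c&(b>=lo)&(b<lo+15)
        if k.sum()>4: print(n,"behind",lo,k.sum(),"w",np.percentile(w[k],[1,50,99]).round(),"minz",np.percentile(h[k],2).round(),"sx",np.percentile(sx[k],[2,98]).round())
```

```text
S behind 0 24 w [-32.  19.  28.] minz 71.0 sx [100. 121.]
S behind 15 50 w [-33.  19.  32.] minz 68.0 sx [103. 135.]
S behind 30 48 w [-34.  20.  35.] minz 74.0 sx [120. 150.]
S behind 45 248 w [-52. -23.  50.] minz 65.0 sx [130. 170.]
S behind 60 228 w [-58. -21.  55.] minz 64.0 sx [141. 185.]
S behind 75 241 w [-62.   2.  59.] minz 66.0 sx [152. 200.]
S behind 90 330 w [-64.  -3.  63.] minz 67.0 sx [166. 218.]
S behind 105 144 w [-61. -23.  56.] minz 81.0 sx [178. 216.]
S behind 120 72 w [-36. -22.  18.] minz 123.0 sx [201. 229.]
S behind 135 235 w [-33. -12.  25.] minz 119.0 sx [217. 244.]
T behind 0 8 w [-35. -29.  19.] minz 78.0 sx [ 99. 118.]
T behind 15 8 w [-34. -30. -26.] minz 123.0 sx [103. 116.]
T behind 30 25 w [-39. -31.  25.] minz 83.0 sx [117. 147.]
T behind 45 78 w [-54. -36.  45.] minz 69.0 sx [128. 163.]
T behind 60 86 w [-59. -48.  21.] minz 96.0 sx [139. 173.]
T behind 75 101 w [-64. -53.  25.] minz 98.0 sx [150. 184.]
T behind 90 107 w [-66. -30.  59.] minz 72.0 sx [162. 214.]
T behind 105 84 w [-42. -25.  25.] minz 110.0 sx [186. 214.]
T behind 120 76 w [-36. -27.   9.] minz 128.0 sx [201. 221.]
T behind 135 134 w [-35. -25.   3.] minz 141.0 sx [215. 236.]
```

```bash
python3 -m handwheel '[{"dx":-0.0013,"dy":0.0032,"dz":0,"rx":0,"ry":0,"rz":-0.25,"fingers":-0.08},{"dx":-0.0013,"dy":0.0032,"dz":0,"rx":0,"ry":0,"rz":-0.25,"fingers":-0.05},{"dx":-0.0013,"dy":0.0032,"dz":0,"rx":0,"ry":0,"rz":-0.25,"fingers":-0.02},{"dx":-0.0013,"dy":0.0032,"dz":0,"rx":0,"ry":0,"rz":-0.25,"fingers":0},{"dx":0,"dy":0,"dz":0,"rx":0,"ry":0,"rz":0,"fingers":0}]'
python3 look.py 15;python3 tip.py
python3 - <<'E'
import cv2
a=cv2.imread("pics/ss15.png")[170:340,240:440];cv2.imwrite("pics/s15b.png",cv2.resize(a,None,fx=3.5,fy=3.5))
E
```

```text
t: 18.55
ee_pos: [541.3, -104.4, 80.6]
tool_rot: [0.618, 0.342, -0.527, -0.473]
force: [-1.0, -0.1, 0.2]
opening: 42.6
TCP stand [108.3   1.8  81.1] F stand [ 0.4  0.8 -0. ]
now tilt 70.8 side 0.1 [108.3   1.8  81.1] F [ 0.7 -0.6 -0. ] op 42.5
```

View pics/s15b.png

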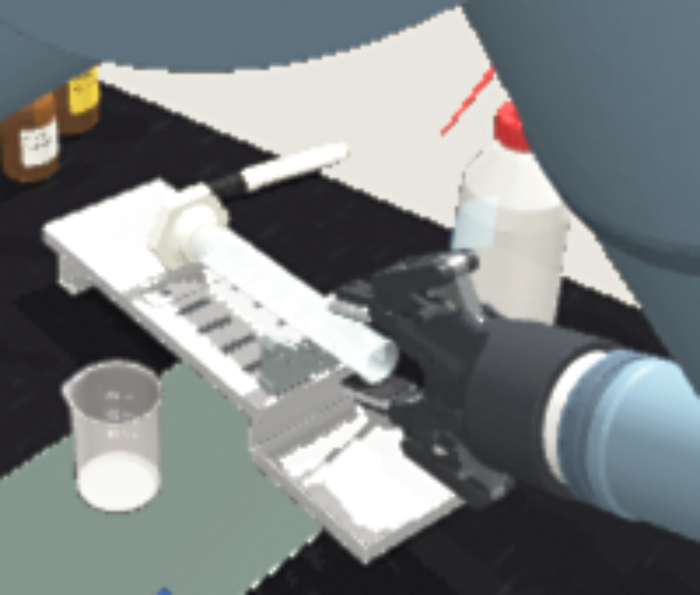

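```bash
python3 -m handwheel '[{"dx":-0.0013,"dy":0.0032,"dz":0,"rx":0,"ry":0,"rz":-0.25,"fingers":0.02},{"dx":-0.0013,"dy":0.0032,"dz":0,"rx":0,"ry":0,"rz":-0.25,"fingers":0.04},{"dx":-0.0013,"dy":0.0032,"dz":0,"rx":0,"ry":0,"rz":-0.25,"fingers":0.06},{"dx":-0.0013,"dy":0.0032,"dz":0,"rx":0,"ry":0,"rz":-0.25,"fingers":0.08},{"dx":0,"dy":0,"dz":0,"rx":0,"ry":0,"rz":0,"fingers":0.08}]'
cat > chk.py <<'E'
import sys
from h import *
def pts(d):
    v,u=np.mgrid[0:420,0:560];z=d["depth"];m=z>0
    p=np.stack([(u-d["K"][0,2])/d["K"][0,0]*z,(v-d["K"][1,2])/d["K"][1,1]*z,z],-1)
    X=(p-d["t"])@d["R"]-O; return m,X@XS,X@YS,X[...,2]
for n in "ST":
    d=dict(np.load(n+".npz")); m,sx,sy,h=pts(d)
    bright=d["img"].max(-1)>110
    for lo,hi in((-45,-30),(-10,20),(20,50),(50,78),(95,110),(110,125),(125,145)):
        k=m&(sx>lo)&(sx<hi)&(abs(sy)<18)&(h>50 if hi<96 else h>63)&bright
        if k.sum()>5: print(n,lo,hi,k.sum(),"top z",np.percentile(h[k],[50,95]).round(1),"sy",np.percentile(sy[k],[3,50,97]).round(1),"sx",np.percentile(sx[k],[2,98]).round(1))
E
python3 look.py 16;python3 tip.py;python3 chk.py
python3 - <<'E'
import cv2
a=cv2.imread("pics/ss16.png")[170:340,240:440];cv2.imwrite("pics/s16b.png",cv2.resize(a,None,fx=3.5,fy=3.5))
E
```

```text
t: 19.27
ee_pos: [539.3, -113.2, 70.2]
tool_rot: [0.615, 0.347, -0.523, -0.477]
force: [0.2, 0.3, 0.0]
opening: 46.3
TCP stand [117.2   1.8  70.7] F stand [0.7 0.2 0.2]
now tilt 71.8 side 0.1 [117.2   1.8  70.7] F [ 0.  -0.7  0.2] op 46.3
S -45 -30 157 top z [91.  98.8] sy [-17.2  -7.5  16.2] sx [-42.1 -30.3]
S -10 20 127 top z [81.2 85.2] sy [-10.8  -5.7   7.3] sx [-9.3 19.6]
S 20 50 130 top z [81.8 84.9] sy [-11.1  -6.7   7.6] sx [21.4 49.6]
S 50 78 126 top z [81.8 85.4] sy [-12.2  -7.    6.3] sx [51.5 77.7]
S 95 110 73 top z [81.7 85.5] sy [-13.   -9.3   0.3] sx [ 95.2 109.9]
S 110 125 101 top z [ 83.  104.1] sy [-13.2  -8.3   5.2] sx [111.1 124.9]
S 125 145 160 top z [ 80.1 109. ] sy [-13.4  -6.8   9.9] sx [125.2 143.5]
T -45 -30 86 top z [94.2 98.1] sy [-17.2  -1.6  16.4] sx [-41.9 -30.4]
T -10 20 124 top z [80.3 85.1] sy [-8.   1.8 13.5] sx [-9.4 19.5]
T 20 50 126 top z [81.  85.1] sy [-8.3  0.7 13.4] sx [20.8 49.5]
T 50 78 116 top z [80.8 84.8] sy [-9.2  0.3 12.8] sx [50.7 77.1]
T 95 110 62 top z [81.2 84.9] sy [-9.6 -0.1 11.8] sx [ 95.3 109.2]
T 110 125 69 top z [ 96.9 106.5] sy [-10.4  -3.3  12.8] sx [110.5 124.4]
T 125 145 61 top z [104.5 115.2] sy [-11.2  -5.5  13.9] sx [125.4 144.4]
```

View pics/s16b.png

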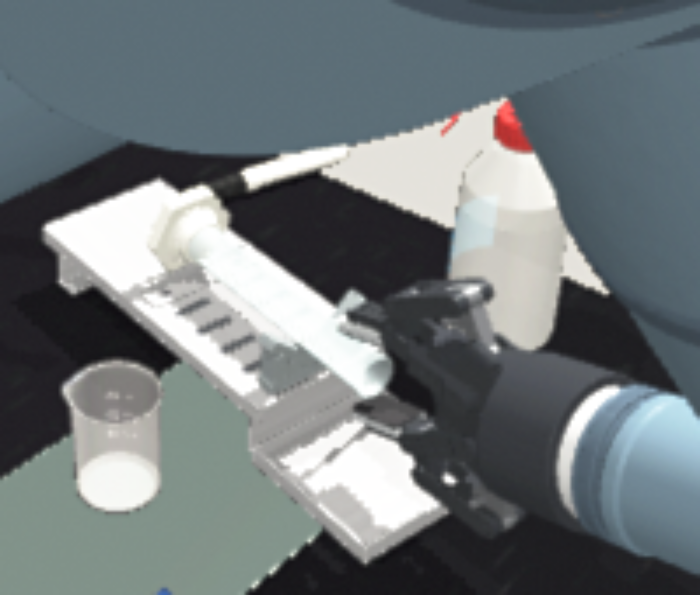

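View pics/t16.png

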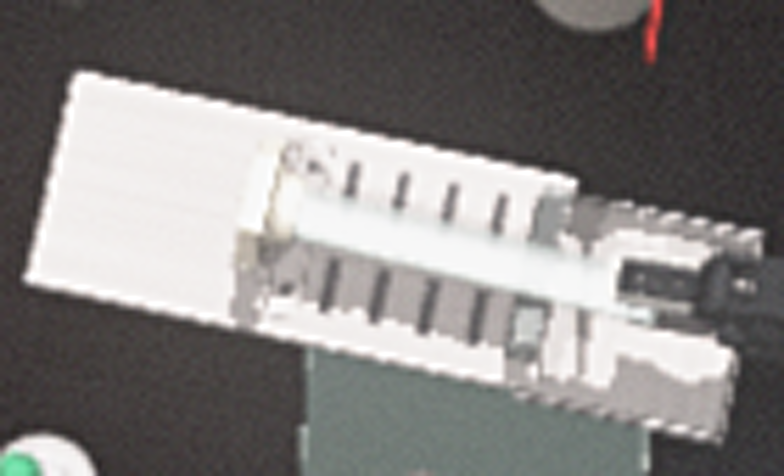

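```bash
python3 -m handwheel '[{"dx":0.0008,"dy":0.0024,"dz":0,"rx":0,"ry":0,"rz":0,"fingers":0.08},{"dx":-0.0095,"dy":0.0031,"dz":0,"rx":0,"ry":0,"rz":0,"fingers":0.08},{"dx":-0.0095,"dy":0.0031,"dz":0,"rx":0,"ry":0,"rz":0,"fingers":0.08},{"dx":0,"dy":0,"dz":0,"rx":0,"ry":0,"rz":0,"fingers":0.08}]'
python3 look.py 17;python3 tip.py;python3 chk.py
python3 - <<'E'
import cv2
a=cv2.imread("pics/ss17.png")[170:340,240:440];cv2.imwrite("pics/s17b.png",cv2.resize(a,None,fx=3.5,fy=3.5))
E
```

```text
t: 19.88
ee_pos: [535.1, -134.6, 67.7]
tool_rot: [0.616, 0.346, -0.523, -0.477]
force: [0.0, 0.0, 0.6]
opening: 45.9
TCP stand [137.7   1.9  68.2] F stand [ 0.3 -0.3 -0.2]
now tilt 71.8 side 0.0 [137.7   1.9  68.2] F [-0.3 -0.2 -0.2] op 45.9
S -45 -30 161 top z [90.  98.7] sy [-17.5  -8.3  15.6] sx [-41.7 -30.2]
S -10 20 122 top z [81.1 85. ] sy [-10.7  -6.3   7. ] sx [-9.2 19.6]
S 20 50 130 top z [81.3 85.6] sy [-11.2  -6.5   8.1] sx [20.6 49.4]
S 50 78 124 top z [81.9 85.7] sy [-12.   -7.3   6.5] sx [50.6 76.8]
S 95 110 78 top z [82.8 85.8] sy [-13.   -7.    5.2] sx [ 95.1 109.6]
S 110 125 82 top z [81.  85.6] sy [-13.3  -8.5   6.2] sx [110.8 124.6]
S 125 145 127 top z [75.8 99.6] sy [-13.9  -6.    9.6] sx [125.1 142.8]
T -45 -30 86 top z [94.5 98.4] sy [-16.2  -1.4  16. ] sx [-42.  -30.4]
T -10 20 125 top z [80.7 84.6] sy [-7.9  1.8 14.1] sx [-9.4 19.5]
T 20 50 126 top z [80.5 84.1] sy [-8.4  0.9 13.5] sx [20.7 49.4]
T 50 78 117 top z [80.6 85.6] sy [-9.   0.6 12.2] sx [50.7 77.2]
T 95 110 62 top z [81.2 85. ] sy [-9.7  0.1 12.1] sx [ 95.5 109.3]
T 110 125 65 top z [80.9 84.8] sy [-10.4  -0.5  11.9] sx [110.3 124.9]
T 125 145 84 top z [ 85.2 105.3] sy [-10.6  -0.2  12.5] sx [125.8 144.3]
```

View pics/s17b.png

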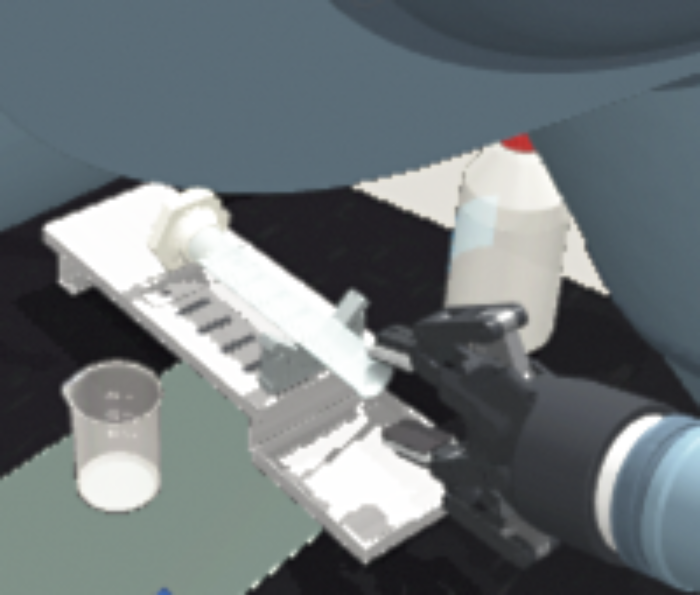

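Tube lies in the V and did not move as the fingers slid off the mouth (crop (375,370)). Now I'll withdraw fully.

```bash
python3 -m handwheel '[{"dx":-0.019,"dy":0.0062,"dz":0,"rx":0,"ry":0,"rz":0,"fingers":0.08},{"dx":-0.028,"dy":0.009,"dz":0,"rx":0,"ry":0,"rz":0,"fingers":0.08},{"dx":-0.028,"dy":0.005,"dz":0,"rx":0,"ry":0,"rz":0,"fingers":0.08},{"dx":-0.02,"dy":-0.02,"dz":0,"rx":0,"ry":0,"rz":0,"fingers":0.08},{"dx":0,"dy":0,"dz":0,"rx":0,"ry":0,"rz":0,"fingers":0.08}]'
python3 look.py 18;python3 tip.py;python3 chk.py
```

```text
t: 20.6
ee_pos: [515.7, -224.0, 98.6]
tool_rot: [0.617, 0.346, -0.522, -0.476]
force: [0.6, 0.4, 0.1]
opening: 46.2
TCP stand [227.8   1.8  97.3] F stand [-0.2 -0.8 -1. ]
now tilt 71.8 side 0.1 [227.8   1.8  97.3] F [-0.8  0.4 -1. ] op 45.6
S -45 -30 31 top z [58.3 70.8] sy [-17.6 -13.7  -5.3] sx [-35.2 -30.2]
S -10 20 103 top z [80.4 84.5] sy [-10.7  -7.2   6.1] sx [-8.7 19.5]
S 20 50 128 top z [82.  85.2] sy [-11.5  -6.5   8. ] sx [21.4 49.4]
S 50 78 126 top z [82.1 85.4] sy [-12.   -7.3   5.9] sx [51.  77.2]
S 95 110 76 top z [82.1 86.2] sy [-12.4  -7.7   4.7] sx [ 95.4 109.4]
S 110 125 88 top z [81.5 85.6] sy [-12.9  -8.2   6.6] sx [110.2 124.9]
S 125 145 123 top z [76.3 85.9] sy [-13.4  -2.2   9.9] sx [125.5 138.5]
T -45 -30 85 top z [93.6 98.7] sy [-16.5  -1.9  16.5] sx [-42.  -30.3]
T -10 20 125 top z [80.3 84.4] sy [-7.8  2.  13.9] sx [-9.4 19.5]
T 20 50 125 top z [80.9 84.5] sy [-8.4  1.1 13.2] sx [20.7 49.3]
T 50 78 118 top z [80.7 84.5] sy [-9.   0.5 12.3] sx [50.4 77.3]
T 95 110 63 top z [81.2 84.6] sy [-9.6 -0.5 11.9] sx [ 95.4 109.7]
T 110 125 64 top z [81.4 85.8] sy [-10.2  -0.9  11.2] sx [110.3 124.7]
T 125 145 58 top z [82.  86.2] sy [-10.9  -0.8  11.6] sx [125.2 137.4]
```

View pics/ss18.png

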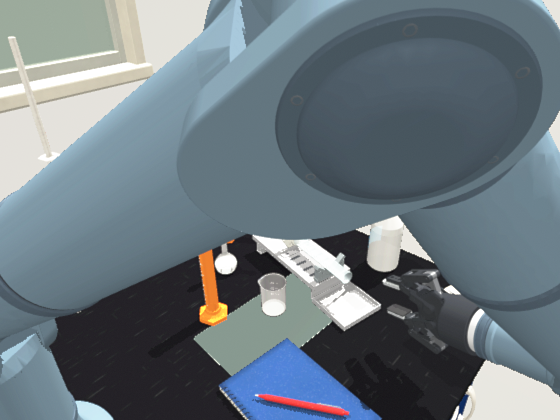

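View pics/t18.png

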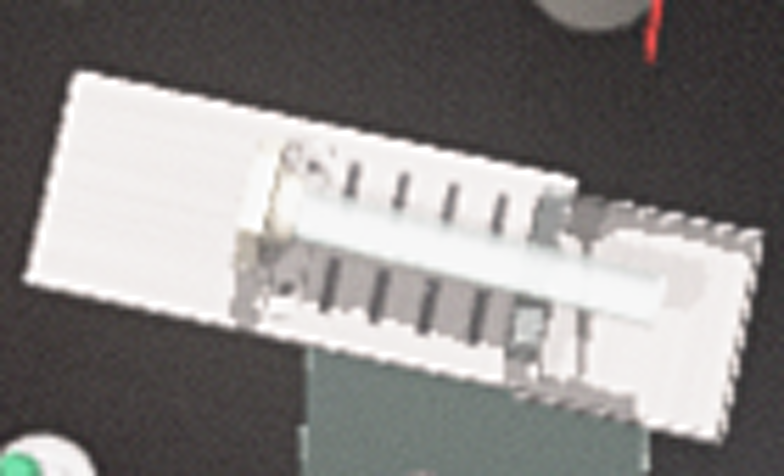

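Run:
```python
from h import *
a=dict(np.load("top0.npz"))["img"];b=dict(np.load("T.npz"))["img"]
for n,(x,y,w) in dict(wash=(325,112,42),flask=(228,222,30),beaker=(293,228,34)).items():
    t=a[y:y+w,x:x+w]; R=cv2.matchTemplate(b[y-15:y+w+15,x-15:x+w+15],t,cv2.TM_CCOEFF_NORMED); _,m,_,l=cv2.minMaxLoc(R); print(n,"shift px",l[0]-15,l[1]-15,round(m,3))
from plant import r
r.hand_in(); print(r.read_state()["t"])
```

```text
wash shift px 0 0 0.993
flask shift px 0 0 0.999
beaker shift px 0 0 0.991
the job is handed in; nothing more can be done
the job is handed in; nothing more can be done
```

The cylinder now lies in the draining stand with its tube in the V rest and its mouth out over the drip pan. I handed the job in at about 21 s of the 72 s; no verdict was reported.

- **Push:** I used the shut fingertips low on the back flat of the foot until the foot met the stop strip. The wrist force rose to about 4.4 N along the stand there. Pictures taken after backing off showed the cylinder upright at x ≈ -56 mm, with its flat parallel to the strip.
- **Tip:** I put the open jaws (about 38 mm, widened to 46 mm near the end) over the mouth without gripping. Then I tilted it over the strip, first pushed by the rear finger and then let down on the front one. The wrist force showed only noise, about 1 N, during the tip.
- **Last checks:** The top of the tube measured 84–86 mm along its whole length, so it is level. The foot's underside is at x ≈ -42 mm and the mouth at x ≈ 139 mm. After correcting for the camera offset, the centre line is within 2 mm of the middle, about 1 degree askew. It did not move as the fingers withdrew. The fingers ended about 90 mm clear of the mouth.
- **Bystanders:** The wash bottle, flask and beaker showed no shift in the top view.

One disagreement: the two cameras differ by 2–3 mm across the stand, which is inside the tolerances. No other check failed.

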